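# Nest the parts tubs and scoop the bar-end plugs into the top one

## Robot

A 6-joint arm with a two-finger parallel gripper is mounted at the origin on the work surface. World frame = base frame: x ahead of the robot, y to its left, z up, the work surface at z = 0. Lengths are in m, angles in rad, forces in N, time in s.
With the tool pointing down it reaches from about 0.375 to 0.9 m from the base axis. Payload 3.1 kg.
Tool frame: the origin (TCP) lies on the centre line of the jaws, within the pads' length; the fingertips stand 8 mm ahead of it and the grasp point (between the pads) lies 11 mm behind it; z points along the fingers, y is the line along which they close (so a half turn about z gives the same grasp; the last joint's range is limited). The gripper opens to 85 mm and grips with 20 to 120 N. Pads are 22 mm wide; open, the fingers measure 114 mm over their backs; the gripper's body (76 mm by 85 mm) begins 54 mm behind the grasp point. The pads swing forward as they close: fully open they stand 13 mm farther back than shut.
Start: joints at [-1.488, 0.527, 1.433, -0, 1.181, -0.178], TCP at [0.161, -0.604, 0.239] pointing down, gripper open.
Joint ranges: [-3.08, 3.08], [-0.75, 2.2], [0.22, 2.44], [-1.43, 4.57], [0, 2.65], [-2.85, 2.85]. Speed limits (rad/s): [2.79, 2.79, 3.14, 3.14, 3.14, 3.14].

## Interface

Orientations are given as a unit quaternion [x, y, z, w].
In Python, from station import * gives the robot as it stands.
- The arm moves only by the tool play_rows, never from a script. Its argument "rows" is a list of rows, each a list of 3 entries, a list of its own where there are three numbers: the turn, a rotation vector about the tool's x, y, z in degrees, then the shift along the tool's x, y, z in mm, then the closure, from 0 (fully open) to 1 (shut). In form: [[[ax, ay, az], [dx, dy, dz], jaw], ...]. A call has 1 to 12 rows; each row shifts and turns the commanded pose from where the row before left it, along the tool's axes as they then stand; what a row does not reach is not made up. A row lasts 1/12 s, in which the tool goes at most 41.7 mm and 7.16 degrees, less where a joint would pass 70% of its speed; a pose out of reach is approached as far as the arm can. A call with a gripper value outside its range is refused whole. The fingers move at their own pace and stop on an object; "grip_force" is the grip in N (left out, the last holds). Time passes only in rows, so rows that do not move let the fingers close. It gives the time, the measured TCP pose, the force, the opening and the grip force at its end, in the units of the state.
- sense(): the state, without advancing time (a new reading comes with each control period).
- snapshot(name): name is "scene" or "top" or "wrist"; returns (picture, depth): 384x512x3 uint8, red, green, blue; 384x512 float32, m along the optical axis (not along the pixel's ray), 0 where there is no reading.
- get_calibration(name): a dict with "vfov" (degrees; the focal length in pixels is half the picture's height over the tangent of half this angle, whatever the lens; pixels are square), "cx", "cy" (the principal point, pixels), "k1" (the pictures are not rectified: a ray, as slopes to the right and down, at radius r is drawn at 1 + k1 r^2 times it, then the intrinsics apply), "xyz" and "attitude" of the camera in the world. Camera axes: x right, y down, z forward; pixel columns grow to the right and rows downward; lengths in m; the calibration is good to about 2 mm. A picture is of the moment at which its call begins: read the wrist's pose just before it. get_calibration takes no time and is no camera call; for the wrist camera it gives the pose at the moment of the call.
- sign_off(): hands the job in; it is judged then, once.
The state is a dict: "t": time; "q": joint angles; "qd": joint speeds; "tau": joint torques, N m; "tcp_pos": TCP position; "tool_rot": TCP orientation; "force": force on the tool from outside, world axes, zero at the start; "ft_torque": the same for the moment, N m; "finger_gap": opening from 0.0 (shut) to 1.0 (fully open); "gripper_force": force on a finger pad.
Only numpy, scipy, OpenCV 4.12 (cv2) and the standard library are available. Lean on these libraries where they do the work, as an engineer would, in place of code of your own. Each camera call takes 0.05 s, during which the arm holds its last target. There are 200 camera calls.

## Task

Clear up this corner of the bike bench: first nest all the loose tubs, one inside another, in the tub that is screwed to the bench, each seated fully home, straight and not jammed. Then use the scoop, never your fingers, to move all the handlebar end plugs from the tray into the top tub of the stack, and finally stand the scoop back upright on the middle of its cork mat. Leave the other things on the bench where they are.

Things in the scene. Friction and masses are not known exactly. Their poses are not given: they have to be found in the camera images.
- base_tub: tub of the same shape as tub1, but screwed to the bench on a 110 x 150 x 4 mm steel foot plate; fixed. Origin under the plate's centre, on the bench; x across the tub's short side, y along the long, z up. Its tub's underside is 4 mm and its rim 104 mm above the origin; tubs seated in it stand 40, 76 and 112 mm above the origin
- tub1: loose grey plastic tub, open top, tapered, 100 mm high, 360 g, mostly in its steel foot; origin under its centre, x across its short side, y along the long. Upright-sided top band 66 x 112 mm outside, 36 mm high, walls 3 mm; below it a shoulder steps in to 56 x 102 mm, tapering to a 40 x 86 mm foot, floor 3 mm. Band is 60 x 106 mm inside, with a ledge at its foot. May be absent
- tub2: loose tub like tub1 (may be absent). Set in another tub, the same way round or half a turn round, its shoulder rests on the other's rim: it then stands 36 mm higher than that one, with about 1.5 mm of play each side, and only its 36 mm band shows
- tub3: loose tub like tub1 (may be absent)
- tray: fixed aluminium tray with the plugs, 108 mm wide (its y), sheet 4 mm; origin on the bench. Side walls, 44 mm high, run from x = -170 to +134 mm; inside, 100 mm wide, the flat floor (4 mm up) runs from the 44 mm end wall at x = +130 to x = -115, then slopes up at 40 degrees to x = -163, 44 mm up, to a taller end wall (84 mm) nearest the robot. Plugs start nearer that end
- plug1: black plastic handlebar end plug, a round-ended barrel 24 mm in diameter and 34 mm long along its x axis, 15 g, rolls easily; origin at its middle. May be absent
- plug2: black plastic handlebar end plug, a round-ended barrel 24 mm in diameter and 34 mm long along its x axis, 15 g, rolls easily; origin at its middle. May be absent
- plug3: black plastic handlebar end plug, a round-ended barrel 24 mm in diameter and 34 mm long along its x axis, 15 g, rolls easily; origin at its middle. May be absent
- plug4: black plastic handlebar end plug, a round-ended barrel 24 mm in diameter and 34 mm long along its x axis, 15 g, rolls easily; origin at its middle. May be absent
- plug5: black plastic handlebar end plug, a round-ended barrel 24 mm in diameter and 34 mm long along its x axis, 15 g, rolls easily; origin at its middle. May be absent
- plug6: black plastic handlebar end plug, a round-ended barrel 24 mm in diameter and 34 mm long along its x axis, 15 g, rolls easily; origin at its middle. May be absent
- scoop: steel scoop, 180 g: flat pan 90 mm long (x), 84 wide (y), sheet 2 mm, side walls 34 and rear wall 50 mm high, open mouth at -x; origin under the pan's centre. Straight black handle, 20 mm thick (y) by 28 mm, starting 50 mm up behind the rear wall, leaning back (top to +x) by 20 degrees, top 131 mm up. Stands by itself; starts on the mat, mouth roughly towards the robot
- scoop_grip (a point): on the scoop's handle, the point to hold it: 73.5 mm behind (+x) and 98.7 mm above the scoop's origin; the handle is 20 mm thick along the scoop's y here, its axes are the scoop's
- scoop_lip (a point): middle of the front edge of the scoop's mouth, at the underside, 45 mm ahead (-x) of the scoop's origin
- mat: fixed cork mat for the scoop, 140 mm (x) by 130 mm (y) by 3 mm; origin at the centre of its underside on the bench, its top 3 mm up
- spray_can: bystander: white spray can 60 mm in diameter, 170 mm high; origin under its centre
- grease_jar: bystander: white grease jar 66 mm in diameter, 70 mm high; origin under its centre
- wrench: bystander: steel wrench 180 mm long, lying along its x; origin under its middle
- screwdriver: bystander: screwdriver lying along its x, about 200 mm long; origin under its middle
- tape_roll: bystander: roll of grey handlebar tape 90 mm in diameter, 25 mm high; origin under its centre
Not all that is in view belongs to the job. What is shaped like the tub2 but orange or red is not meant. Leave any blue look-alike of the tub3 alone.

How it is judged:
By the outcome, as a careful person would: the job done as asked, in the order asked, and still so for the second after the job is handed in, with the robot touching nothing.
Of tub1, tub2, tub3 only 2 to 3 are there at a start; the rules pass over those that are not, and their reading is None.
Of plug1, plug2, plug3, plug4, plug5, plug6 only 4 to 6 are there at a start; the rules pass over those that are not, and their reading is None.
At some moment in a run one of tub1, tub2, tub3 may be knocked a few centimetres aside while the robot is not near it.
It also fails if it takes over 210 s, if anything falls off the work surface, if the arm or the gripper's body presses on something with over 40 N, if the wrist force passes 120 N, or if a joint passes its speed limit or range.

## Working session

There is one attempt and no reset: what is moved stays moved. The work goes in short steps, Python scripts to look and compute and a tool call to move; the robot and the scene stay as the last step left them, time stands still between calls to the robot, and variables do not carry over. Pictures are saved under pics/ and viewed, at most 14 in all, crops included, and the job is handed in when it is done.

Besides the shell and the picture viewer there is one more tool, called after ">>>" by a JSON object that holds its "op" and its "data", one argument or row to a line. play_rows: Moves the arm, as the interface text tells. Its arguments: {"type":"object","properties":{"rows":{"type":"array","items":{"type":"array"}},"grip_force":{"type":"number"}},"required":["rows"]}

```bash
ls; mkdir -p pics; cat > h.py <<'E'
import numpy as np,cv2
from station import *
from scipy.spatial.transform import Rotation as R
def cam(n):
    c=get_calibration(n); return c
def rot(c):
    a=np.array(c["attitude"],float)
    return a if a.shape==(3,3) else R.from_quat(a).as_matrix()
def rays(c,uv):
    uv=np.asarray(uv,float).reshape(-1,2); f=192/np.tan(np.radians(c["vfov"]/2))
    d=(uv-[c["cx"],c["cy"]])/f; s=d.copy()
    for _ in range(20): s=d/(1+c["k1"]*(s**2).sum(1,keepdims=True))
    return np.c_[s,np.ones(len(s))]
def pts(c,dep):
    v,u=np.mgrid[0:384,0:512]; r=rays(c,np.c_[u.ravel(),v.ravel()])
    p=r*dep.reshape(-1,1)@np.eye(3)
    return (p@rot(c).T+np.array(c["xyz"])).reshape(384,512,3)
def plane(c,uv,z):
    r=rays(c,uv)@rot(c).T; o=np.array(c["xyz"]); return o+r*((z-o[2])/r[:,2:3])
def look(n,name):
    c=cam(n); im,d=snapshot(n); np.savez('pics/'+name+'.npz',im=im,d=d,P=pts(c,d)); cv2.imwrite('pics/'+name+'.png',im[:,:,::-1]); return c,im,d
E
python3 - <<'E'
from h import *
for n in("scene","top","wrist"): print(n,get_calibration(n))
print(sense())
for n in("scene","top"): look(n,n+'0')
a=cv2.imread('pics/scene0.png');b=cv2.imread('pics/top0.png')
E
```

```text
pics
scene {'vfov': 52.46563775767088, 'cx': 249.17638950386075, 'cy': 191.78975868623291, 'k1': -0.11890678404258237, 'xyz': array([0.86824844, 0.53383286, 0.88381365]), 'attitude': array([ 0.23708163,  0.897529  , -0.36033164, -0.09162475])}
top {'vfov': 52.53286711068775, 'cx': 256.85336293323525, 'cy': 192.14856140594463, 'k1': -0.04851508199042178, 'xyz': array([ 0.3033846 , -0.11891966,  1.44239299]), 'attitude': array([-0.69684009,  0.71253437, -0.05639154,  0.05940248])}
wrist {'vfov': 66.74584789252474, 'cx': 252.46186289827716, 'cy': 194.308825948981, 'k1': -0.05629597836418365, 'xyz': array([ 0.23061893, -0.58521501,  0.37362271]), 'attitude': array([ 0.78495373, -0.60312308, -0.08691586,  0.11196349])}
{'t': 0.0, 'q': array([-1.48850815e+00,  5.28490444e-01,  1.43388964e+00,  3.65794611e-06,
        1.18139300e+00, -1.78510656e-01]), 'qd': array([ 0.00193357, -0.00057858,  0.00015305, -0.00026639,  0.00081143,
        0.00040523]), 'tau': array([ 5.40299607e-04, -4.42346191e+01, -1.78024435e+01, -1.55350854e-04,
        8.54240876e-03, -4.27979103e-06]), 'tcp_pos': array([ 0.16112306, -0.6031593 ,  0.23832271]), 'tool_rot': array([ 9.91509538e-01,  1.30029410e-01,  5.41207541e-05, -1.08887335e-03]), 'force': array([-0.05152936, -0.76751028, -0.75210094]), 'ft_torque': array([-0.02975669,  0.00074354,  0.00637776]), 'gripper_force': 0.0, 'finger_gap': 1.0027109462305397}
```

View pics/scene0.png

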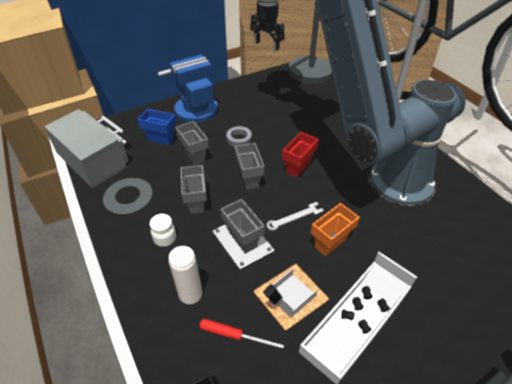

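View pics/top0.png

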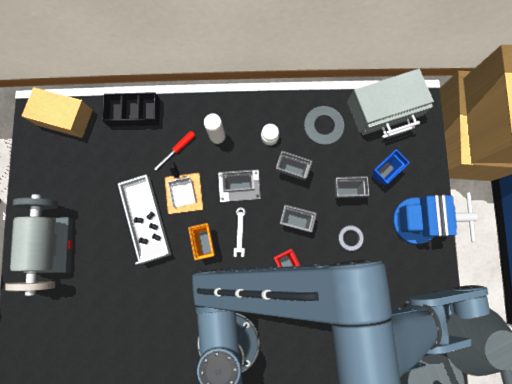

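The scene view shows the base tub on its white plate at (243,225), three grey tubs at (192,140), (249,162), (193,186), five plugs in the tray and the scoop on its mat. The top view has the base at (239,185), tubs at (294,165), (352,187), (298,218), the tray at (145,220) and the scoop at (184,190).

```bash
python3 - <<'E'
from h import *
D=np.load('pics/top0.npz');P=D['P'];im=D['im']
hsv=cv2.cvtColor(im,cv2.COLOR_RGB2HSV)
z=P[...,2]
m=((z>0.09)&(z<0.115)&(P[...,0]>0.3)&(hsv[...,1]<90)).astype(np.uint8)
m=cv2.morphologyEx(m,cv2.MORPH_CLOSE,np.ones((3,3)))
cs,_=cv2.findContours(m,cv2.RETR_EXTERNAL,cv2.CHAIN_APPROX_NONE)
for k in cs:
    if len(k)<25: continue
    uv=k.reshape(-1,2); q=P[uv[:,1],uv[:,0]]; q=plane(cam('top'),uv,0.1)
    r=cv2.minAreaRect((q[:,:2]*1000).astype(np.float32)); print(uv.mean(0),np.round(r[0]),np.round(r[1]),round(r[2],1))
def clus(name,m,h,minn=15):
    n,l,st,c=cv2.connectedComponentsWithStats(m.astype(np.uint8))
    for i in range(1,n):
        if st[i,4]<minn: continue
        ys,xs=np.where(l==i); q=plane(cam('top'),np.c_[xs,ys],h)
        r=cv2.minAreaRect((q[:,:2]*1000).astype(np.float32)); print(name,c[i].round(),st[i,4],np.round(r[0]),np.round(r[1]),round(r[2],1),'z',np.median(z[l==i]).round(3))
v,u=np.mgrid[0:384,0:512]
clus('plug',(hsv[...,2]<60)&(z>0.01)&(z<0.05)&(u>118)&(u<172)&(v>170)&(v<268),0.016,8)
clus('mat',(hsv[...,1]>60)&(hsv[...,0]<25)&(hsv[...,2]>100)&(u>155)&(u<210)&(v>168)&(v<218),0.003)
clus('tray',(hsv[...,2]>110)&(u>112)&(u<175)&(v>170)&(v<270)&(hsv[...,1]<50),0.044)
clus('plate',(hsv[...,2]>110)&(u>210)&(u<266)&(v>165)&(v<207)&(hsv[...,1]<50),0.004)
clus('pan',(hsv[...,2]>110)&(u>160)&(u<206)&(v>170)&(v<214)&(hsv[...,1]<50),0.034)
clus('handle',(z>0.06)&(u>155)&(u<206)&(v>155)&(v<214),0.12,3)
for p in [(294,165),(352,187),(298,218),(239,185),(214,125),(270,133)]: print(p,P[p[1],p[0]].round(3))
for p in [(202,240),(285,258),(390,167),(351,237),(240,230),(182,145)]: print(p,plane(cam('top'),p,0.05).round(3))
E
```

```text
[468.97368421 228.5       ] [ 381. -853.] [89. 42.] 32.7
[ 52.58139535 240.        ] [373. 601.] [146.   9.] 1.4
[297.45833333 218.44791667] [ 430. -254.] [112.  67.] 73.9
[ 50.97368421 205.36842105] [499. 619.] [18. 55.] 3.5
[465.95522388 205.56716418] [ 463. -851.] [40. 84.] 56.9
[351.91836735 186.62244898] [ 538. -450.] [114.  68.] 88.7
[236.63535912 181.10497238] [567. -47.] [ 69. 112.] 2.8
[293.51744186 164.95348837] [ 621. -246.] [112.  68.] 69.7
[215.71794872 133.33333333] [744.  28.] [29. 57.] 17.8
[56.5        93.38095238] [916. 623.] [85.  5.] 72.6
[388.69958848 114.59259259] [ 801. -609.] [295. 140.] 79.1
plug [151. 215.] 15 [460. 278.] [10. 21.] 64.1 z 0.027
plug [138. 220.] 14 [447. 324.] [27. 11.] 88.8 z 0.023
plug [153. 226.] 15 [421. 269.] [24. 12.] 75.1 z 0.026
plug [154. 236.] 9 [384. 265.] [16.  9.] 19.4 z 0.026
plug [142. 241.] 17 [369. 306.] [26. 13.] 71.0 z 0.025
mat [185. 195.] 681 [545. 161.] [146. 135.] 6.2 z 0.003
tray [143. 218.] 2408 [449. 306.] [310. 126.] 16.1 z 0.007
tray [172. 191.] 111 [539. 198.] [96. 22.] 0.8 z 0.01
plate [239. 187.] 878 [570. -48.] [114. 153.] 3.0 z 0.006
pan [182. 192.] 609 [547. 162.] [107.  86.] 12.6 z 0.007
handle [174. 170.] 122 [607. 172.] [67. 26.] 20.7 z 0.113
(294, 165) [ 0.639 -0.257  0.019]
(352, 187) [ 0.554 -0.475 -0.001]
(298, 218) [ 0.441 -0.266  0.004]
(239, 185) [ 0.57  -0.049  0.005]
(214, 125) [0.748 0.025 0.175]
(270, 133) [ 0.75  -0.169  0.068]
(202, 240) [[0.365 0.084 0.05 ]]
(285, 258) [[ 0.296 -0.21   0.05 ]]
(390, 167) [[ 0.616 -0.608  0.05 ]]
(351, 237) [[ 0.364 -0.448  0.05 ]]
(240, 230) [[ 0.398 -0.052  0.05 ]]
(182, 145) [[0.718 0.159 0.05 ]]
```

```bash
cat >> h.py <<'E'
def Rt(xang,tilt=0):
    """tool down, tool x at world angle xang deg; tilt (deg) about world horizontal = tool y, + leans tool z toward tool +x"""
    a=np.radians(xang); x=np.array([np.cos(a),np.sin(a),0]); z=np.array([0,0,-1.])
    M=np.c_[x,np.cross(z,x),z]; return R.from_matrix(M)*R.from_euler('y',tilt,degrees=True)
def plan(wps,start=None):
    """wps: (pos mm, R, nrows); prints one row per step from the current pose"""
    if start is None:
        s=sense(); p=np.array(s['tcp_pos'])*1000; r=R.from_quat(s['tool_rot'])
    else: p,r=start
    for q,Q,n in wps:
        q=np.array(q,float); w=(r.inv()*Q).as_rotvec(degrees=True)/n; dp=(q-p)/n
        print('#',n,'rows, |d|',np.linalg.norm(dp).round(1),'rot',np.linalg.norm(w).round(2))
        st=R.from_rotvec(w,degrees=True)
        sh=[(r*st**i).inv().apply(dp).round(1) for i in range(n)]
        if np.linalg.norm(w)<.3: print('  ',w.round(2),sh[0])
        else:
            for x in sh: print('  ',w.round(2),x)
        p,r=q,Q
    return p,r
def rim(c,im,P,near,h,zr=(0.09,0.115),rad=.1):
    """rim outline near a point -> centre mm, size, long-axis deg"""
    sat=cv2.cvtColor(im,cv2.COLOR_RGB2HSV)[...,1]
    m=((P[...,2]>zr[0])&(P[...,2]<zr[1])&(np.hypot(P[...,0]-near[0],P[...,1]-near[1])<rad)&(sat<90)).astype(np.uint8)
    m=cv2.morphologyEx(m,cv2.MORPH_CLOSE,np.ones((3,3)))
    cs,_=cv2.findContours(m,cv2.RETR_EXTERNAL,cv2.CHAIN_APPROX_NONE); k=max(cs,key=cv2.contourArea).reshape(-1,2)
    q=plane(c,k,h)[:,:2]*1000; (o,(a,b),t)=cv2.minAreaRect(q.astype(np.float32))
    if b>a: a,b,t=b,a,t+90
    return np.round(o,1),(round(a,1),round(b,1)),round(t,1),np.median(P[m>0][:,2]).round(4)
E
python3 -c "
from h import *
plan([((430,-254,240),Rt(73.9),12)])"
```

```text
# 12 rows, |d| 36.7 rot 4.91
   [-0.01 -0.01 -4.91] [ 29.2 -22.3  -0.1]
   [-0.01 -0.01 -4.91] [ 31.  -19.8  -0.1]
   [-0.01 -0.01 -4.91] [ 32.5 -17.   -0.1]
   [-0.01 -0.01 -4.91] [ 33.9 -14.2  -0.1]
   [-0.01 -0.01 -4.91] [ 35.  -11.2  -0.1]
   [-0.01 -0.01 -4.91] [35.8 -8.2 -0.1]
   [-0.01 -0.01 -4.91] [36.4 -5.1 -0.1]
   [-0.01 -0.01 -4.91] [36.7 -2.  -0.1]
   [-0.01 -0.01 -4.91] [36.7  1.2 -0.1]
   [-0.01 -0.01 -4.91] [36.5  4.3 -0.1]
   [-0.01 -0.01 -4.91] [36.   7.4 -0.1]
   [-0.01 -0.01 -4.91] [35.2 10.5 -0.1]
```

>>> {"op": "play_rows", "data": {
  "rows": [
    [[0,0,-4.9],[29,-22,0],0],
    [[0,0,-4.9],[31,-20,0],0],
    [[0,0,-4.9],[32.5,-17,0],0],
    [[0,0,-4.9],[34,-14,0],0],
    [[0,0,-4.9],[35,-11,0],0],
    [[0,0,-4.9],[36,-8,0],0],
    [[0,0,-4.9],[36.5,-5,0],0],
    [[0,0,-4.9],[37,-2,0],0],
    [[0,0,-4.9],[37,1,0],0],
    [[0,0,-4.9],[36.5,4,0],0],
    [[0,0,-4.9],[36,7,0],0],
    [[0,0,-4.9],[35,10.5,0],0]
  ]
}}

```text
t: 1.1
tcp_pos: [0.4312, -0.2527, 0.2391]
tool_rot: [0.799, 0.602, -0.0, -0.0]
force: [1.1, -0.1, 0.9]
finger_gap: 1.001
gripper_force: 0.0
```

```bash
python3 - <<'E'
from h import *
s=sense();print(s['tcp_pos'],s['qd'].round(2))
c,im,d=look('wrist','w1');P=np.load('pics/w1.npz')['P']
print(rim(c,im,P,(.43,-.254),.1))
t=get_calibration('top');ti,td=snapshot('top');TP=pts(t,td)
for n in [(.43,-.254),(.538,-.45),(.621,-.246)]:
  try: print(rim(t,ti,TP,n,.1))
  except Exception as e: print('hid')
print(rim(t,ti,TP,(.568,-.047),.104))
E
```

```text
[ 0.4312283  -0.25272803  0.239084  ] [ 0.89  0.06 -0.11  0.    0.03 -0.13]
(array([ 432. , -254.8]), (113.0, 66.3), 73.8, np.float64(0.1003))
(array([ 463.1, -212.4]), (42.0, 18.3), 126.5, np.float64(0.0988))
(array([ 537.1, -449.2]), (114.8, 68.3), 91.6, np.float64(0.0982))
(array([ 620.7, -245.8]), (111.9, 68.0), 69.8, np.float64(0.0982))
(array([566.6, -47.1]), (112.0, 68.5), 92.8, np.float64(0.1021))
```

```bash
python3 -c "
from h import *
print(sense()['tcp_pos'])
plan([((431.5,-254.5,78),Rt(73.8),5)])"
```

```text
[ 0.4325013  -0.2500616   0.23901821]
# 5 rows, |d| 32.2 rot 0.08
   [-0.01 -0.03  0.07] [-1.   0.1 32.2]
```

>>> {"op": "play_rows", "data": {
  "rows": [
    [[0,0,0],[-2,0,30],0],
    [[0,0,0],[-2,0,35],0],
    [[0,0,0],[-1,0,35],0],
    [[0,0,0],[0,0,33],0],
    [[0,0,0],[0,0,28],0],
    [[0,0,0],[0,0,0],0],
    [[0,0,0],[0,0,0],0.5],
    [[0,0,0],[0,0,0],0.5],
    [[0,0,0],[0,0,0],0.5],
    [[0,0,0],[0,0,0],0.5],
    [[0,0,0],[0,0,0],0.5],
    [[0,0,0],[0,0,0],0.5]
  ],
  "grip_force": 40
}}

```text
t: 2.2
tcp_pos: [0.4296, -0.2598, 0.0793]
tool_rot: [0.8, 0.6, 0.0, 0.001]
force: [0.4, -1.3, 2.0]
finger_gap: 0.761
gripper_force: 47.3
```

```bash
python3 -c "
from h import *
s=sense();print(s['tcp_pos'],s['gripper_force'],s['finger_gap'],s['force'])
p=s['tcp_pos']*1000
plan([((p[0],p[1],250),Rt(73.8),5),((545,-60,250),Rt(92.8),6)])"
```

```text
[ 0.42962574 -0.25975692  0.0792982 ] 47.25283920764923 0.7607421107310787 [ 0.43359056 -1.28220088  1.96086652]
# 5 rows, |d| 34.1 rot 0.02
   [ 0.02  0.01 -0.01] [ -0.    0.1 -34.1]
# 6 rows, |d| 38.4 rot 3.17
   [ 0.    0.   -3.17] [37.3  9.2  0. ]
   [ 0.    0.   -3.17] [36.8 11.2  0. ]
   [ 0.    0.   -3.17] [36.1 13.2  0. ]
   [ 0.    0.   -3.17] [35.3 15.2  0. ]
   [ 0.    0.   -3.17] [34.4 17.1  0. ]
   [ 0.    0.   -3.17] [33.4 19.   0. ]
```

>>> {"op": "play_rows", "data": {
  "rows": [
    [[0,0,0],[0,0,-30],0.5],
    [[0,0,0],[0,0,-35],0.5],
    [[0,0,0],[0,0,-35],0.5],
    [[0,0,0],[0,0,-35],0.5],
    [[0,0,0],[0,0,-35],0.5],
    [[0,0,-4],[30,20,0],0.5],
    [[0,0,-4],[29,22,0],0.5],
    [[0,0,-4],[27,24,0],0.5],
    [[0,0,-4],[25,26,0],0.5],
    [[0,0,-3],[22,26,0],0.5],
    [[0,0,0],[0,0,0],0.5],
    [[0,0,0],[0,0,0],0.5]
  ]
}}

```text
t: 3.2
tcp_pos: [0.5666, -0.1426, 0.2481]
tool_rot: [0.689, 0.725, -0.0, -0.0]
force: [-1.1, 0.1, -4.0]
finger_gap: 0.763
gripper_force: 48.7
```

```bash
python3 - <<'E'
from h import *
s=sense();print(s['tcp_pos'],s['qd'].round(2),s['force'],s['finger_gap'])
c,im,d=look('wrist','w2');P=np.load('pics/w2.npz')['P']
p=s['tcp_pos'];print(rim(c,im,P,(.567,-.047),.104))
try: print(rim(c,im,P,p[:2],p[2]+.0207,(p[2]+.01,p[2]+.03)))
except Exception as e: print(e)
E
```

```text
[ 0.56655652 -0.14260189  0.24806978] [-0.04 -0.01  0.04 -0.02  0.01 -0.  ] [-1.09401142  0.06502393 -4.01286921] 0.7625625699594691
(array([568.9, -40.4]), (97.2, 66.7), 93.2, np.float64(0.1041))
(array([ 566.5, -129. ]), (100.0, 98.3), 2.9, np.float64(0.2687))
```

View pics/w2.png

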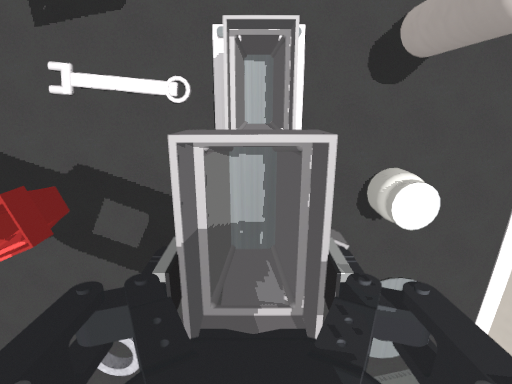

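The wrist view shows the held tub with its far rim edge at row 131 (columns 172–335), near edge about row 314, and the base tub beyond with far rim at row 16 (columns 223–299).

```bash
python3 - <<'E'
from h import *
c=get_calibration('wrist');s=sense();p=s['tcp_pos']
print(plane(c,[(171,131),(336,131),(253.5,131),(187,331),(323,331)],p[2]+.0207).round(4)*1000,p)
D=np.load('pics/w2.npz');P=D['P'];m=(P[...,2]>p[2]+.012)&(P[...,2]<p[2]+.03);v,u=np.where(m);print(P[m].min(0),P[m].max(0))
k=m&(np.arange(512)[None]>165)&(np.arange(512)[None]<345)&(np.arange(384)[:,None]<345); 
T=R.from_quat(s['tool_rot']).inv().apply(P[k]-p)*1000
print(np.percentile(T,[1,50,99],axis=0).round(1))
E
```

```text
[[ 531.2  -81.8  268.6]
 [ 595.1  -78.7  268.6]
 [ 563.2  -80.4  268.6]
 [ 535.8 -176.3  268.6]
 [ 601.5 -173.   268.6]] [ 0.56549446 -0.14343235  0.24791651]
[ 0.52024129 -0.1861896   0.25991659] [ 0.61308078 -0.07879553  0.27791446]
[[-33.4 -34.7 -29.3]
 [ 26.6   1.4 -20.8]
 [ 62.8  38.9 -12.3]]
```

>>> {"op": "play_rows", "data": {
  "rows": [
    [[0,0,0],[28,3,0],0.5],
    [[0,0,0],[31,3,0],0.5],
    [[0,0,0],[30,2,0],0.5],
    [[0,0,0],[0,0,0],0.5],
    [[0,0,0],[0,0,25],0.5],
    [[0,0,0],[0,0,30],0.5],
    [[0,0,0],[0,0,28],0.5],
    [[0,0,0],[0,0,0],0.5],
    [[0,0,0],[0,0,0],0.5],
    [[0,0,0],[0,0,0],0.5]
  ]
}}

```text
t: 4.08
tcp_pos: [0.5704, -0.0562, 0.1666]
tool_rot: [0.69, 0.723, 0.0, 0.001]
force: [0.1, 0.4, -2.8]
finger_gap: 0.763
gripper_force: 48.7
```

```bash
python3 -c "
from h import *
s=sense();print(s['tcp_pos'],s['force'],s['ft_torque'])
plan([((568.7,-54.3,119.5),Rt(92.9),9)])"
```

```text
[ 0.57037235 -0.05615527  0.16656763] [ 0.07724259  0.39836213 -2.80513595] [-0.0332371  -0.05427739  0.01671258]
# 9 rows, |d| 5.2 rot 0.03
   [ 0.01  0.   -0.03] [ 0.2 -0.2  5.2]
```

>>> {"op": "play_rows", "data": {
  "rows": [
    [[0,0,0],[2,-1.7,0],0.5],
    [[0,0,0],[0,0,5],0.5],
    [[0,0,0],[0,0,5],0.5],
    [[0,0,0],[0,0,5],0.5],
    [[0,0,0],[0,0,5],0.5],
    [[0,0,0],[0,0,5],0.5],
    [[0,0,0],[0,0,5],0.5],
    [[0,0,0],[0,0,5],0.5],
    [[0,0,0],[0,0,5],0.5],
    [[0,0,0],[0,0,4],0.5],
    [[0,0,0],[0,0,0],0.5],
    [[0,0,0],[0,0,0],0.5]
  ]
}}

```text
t: 5.08
tcp_pos: [0.5679, -0.0531, 0.121]
tool_rot: [0.69, 0.724, -0.0, -0.0]
force: [-0.3, 0.2, -2.6]
finger_gap: 0.765
gripper_force: 48.7
```

>>> {"op": "play_rows", "data": {
  "rows": [
    [[0,0,0],[0,0,1.5],0.5],
    [[0,0,0],[0,0,1],0.5],
    [[0,0,0],[0,0,0],0.3],
    [[0,0,0],[0,0,0],0],
    [[0,0,0],[0,0,0],0],
    [[0,0,0],[0,0,0],0],
    [[0,0,0],[0,0,-20],0],
    [[0,0,0],[0,0,-35],0],
    [[0,0,0],[0,0,-40],0],
    [[0,0,0],[-20,0,-25],0],
    [[0,0,0],[-25,0,0],0],
    [[0,0,0],[0,0,0],0]
  ]
}}

```text
t: 6.08
tcp_pos: [0.5725, -0.1021, 0.2417]
tool_rot: [0.691, 0.723, 0.001, 0.004]
force: [0.5, 0.8, 0.9]
finger_gap: 1.001
gripper_force: 0.0
```

```bash
python3 - <<'E'
from h import *
s=sense();print(s['tcp_pos'],s['qd'].round(2))
c,im,d=look('wrist','w3');P=np.load('pics/w3.npz')['P']
print(rim(c,im,P,(.568,-.048),.14,(.13,.16)))
t=get_calibration('top');ti,td=snapshot('top');TP=pts(t,td)
for n in [(.538,-.45),(.621,-.246)]:print(rim(t,ti,TP,n,.1))
plan([((620,-248,240),Rt(69.8),10)])
E
```

```text
[ 0.57248168 -0.10214429  0.241697  ] [0.04 0.03 0.07 0.05 0.02 0.04]
(array([568.4, -48.7]), (111.8, 66.8), 92.6, np.float64(0.1403))
(array([ 538.1, -449.8]), (113.6, 67.8), 88.7, np.float64(0.0986))
(array([ 620.6, -245.7]), (111.9, 68.0), 69.7, np.float64(0.0994))
# 10 rows, |d| 15.8 rot 2.28
   [ 0.   -0.    2.28] [-15.2   4.3  -0.1]
   [ 0.   -0.    2.28] [-15.    4.9  -0.1]
   [ 0.   -0.    2.28] [-14.8   5.5  -0.1]
   [ 0.   -0.    2.28] [-14.5   6.1  -0.1]
   [ 0.   -0.    2.28] [-14.3   6.7  -0.1]
   [ 0.   -0.    2.28] [-14.    7.2  -0.1]
   [ 0.   -0.    2.28] [-13.7   7.8  -0.1]
   [ 0.   -0.    2.28] [-13.4   8.3  -0.1]
   [ 0.   -0.    2.28] [-13.    8.8  -0.1]
   [ 0.   -0.    2.28] [-12.7   9.4  -0.1]
```

>>> {"op": "play_rows", "data": {
  "rows": [
    [[0,0,3],[-20,6,0],0],
    [[0,0,3.3],[-30,10,0],0],
    [[0,0,3.3],[-29,12,0],0],
    [[0,0,3.3],[-27,14,0],0],
    [[0,0,3.3],[-26,15,0],0],
    [[0,0,3.3],[-14,9,0],0],
    [[0,0,3.3],[0,3,0],0],
    [[0,0,0],[0,0,0],0],
    [[0,0,0],[0,0,0],0]
  ]
}}

```text
t: 6.93
tcp_pos: [0.6258, -0.2496, 0.2373]
tool_rot: [0.819, 0.574, -0.0, -0.002]
force: [0.7, -0.4, -0.0]
finger_gap: 1.002
gripper_force: 0.0
```

```bash
python3 - <<'E'
from h import *
s=sense();print(s['tcp_pos'],s['qd'].round(2))
c,im,d=look('wrist','w4');P=np.load('pics/w4.npz')['P']
r=rim(c,im,P,(.621,-.246),.1);print(r)
plan([((*r[0],78),Rt(r[2]),5)])
E
```

```text
[ 0.62578031 -0.24955281  0.23730299] [ 0.01 -0.01  0.01 -0.    0.   -0.  ]
(array([ 623.2, -247.2]), (113.1, 66.3), 69.5, np.float64(0.1003))
# 5 rows, |d| 31.9 rot 0.12
   [-0.03 -0.01  0.11] [ 0.2 -0.5 31.9]
```

>>> {"op": "play_rows", "data": {
  "rows": [
    [[0,0,0],[1,-1.5,30],0],
    [[0,0,0],[0,-1.2,35],0],
    [[0,0,0],[0,0,35],0],
    [[0,0,0],[0,0,33],0],
    [[0,0,0],[0,0,26],0],
    [[0,0,0],[0,0,0],0],
    [[0,0,0],[0,0,0],0.5],
    [[0,0,0],[0,0,0],0.5],
    [[0,0,0],[0,0,0],0.5],
    [[0,0,0],[0,0,0],0.5],
    [[0,0,0],[0,0,0],0.5],
    [[0,0,0],[0,0,0],0.5]
  ]
}}

```text
t: 7.98
tcp_pos: [0.6249, -0.2493, 0.0813]
tool_rot: [0.819, 0.573, 0.001, 0.001]
force: [-0.1, 0.1, 1.9]
finger_gap: 0.761
gripper_force: 45.8
```

```bash
python3 -c "
from h import *
s=sense();print(s['tcp_pos'],s['gripper_force'],s['finger_gap'],s['force'])
p=s['tcp_pos']*1000
plan([((p[0],p[1],270),Rt(69.6),6),((568,-50,270),Rt(92.6),6)])"
```

```text
[ 0.62489828 -0.24928992  0.08133763] 45.808172821998596 0.7613372873343385 [-0.11589626  0.06629539  1.88776695]
# 6 rows, |d| 31.4 rot 0.06
   [0.02 0.   0.06] [ -0.    0.1 -31.4]
# 6 rows, |d| 34.5 rot 3.83
   [ 0.    0.   -3.83] [ 27.8 -20.5   0. ]
   [ 0.    0.   -3.83] [ 29.1 -18.6   0. ]
   [ 0.    0.   -3.83] [ 30.3 -16.6   0. ]
   [ 0.    0.   -3.83] [ 31.3 -14.5   0. ]
   [ 0.    0.   -3.83] [ 32.2 -12.4   0. ]
   [ 0.    0.   -3.83] [ 33.  -10.2   0. ]
```

>>> {"op": "play_rows", "data": {
  "rows": [
    [[0,0,0],[0,0,-25],0.5],
    [[0,0,0],[0,0,-35],0.5],
    [[0,0,0],[0,0,-40],0.5],
    [[0,0,0],[0,0,-40],0.5],
    [[0,0,0],[0,0,-40],0.5],
    [[0,0,-3.8],[28,-20,-7],0.5],
    [[0,0,-3.8],[29,-18.5,0],0.5],
    [[0,0,-3.8],[30,-16.5,0],0.5],
    [[0,0,-3.8],[31.5,-14.5,0],0.5],
    [[0,0,-3.8],[32,-12.5,0],0.5],
    [[0,0,-3.8],[33,-10,0],0.5],
    [[0,0,0],[0,0,0],0.5]
  ]
}}

```text
t: 8.98
tcp_pos: [0.5629, -0.0436, 0.2665]
tool_rot: [0.688, 0.726, 0.0, -0.004]
force: [-0.6, -1.3, -4.1]
finger_gap: 0.763
gripper_force: 46.6
```

>>> {"op": "play_rows", "data": {
  "rows": [
    [[0,0,0],[0,0,0],0.5]
  ]
}}

```text
t: 9.07
tcp_pos: [0.5658, -0.0484, 0.2669]
tool_rot: [0.689, 0.725, -0.0, -0.0]
force: [0.3, 0.1, -3.8]
finger_gap: 0.764
gripper_force: 46.5
```

```bash
python3 -c "
from h import *
s=sense();print(s['tcp_pos'],s['qd'].round(2),s['force'])
plan([((568,-49.9,200),Rt(92.6),4)])"
```

```text
[ 0.56577564 -0.04836745  0.26694944] [-0.04  0.02 -0.05 -0.02 -0.02  0.  ] [ 0.3255742   0.12170907 -3.75736127]
# 4 rows, |d| 16.8 rot 0.08
   [-0.01 -0.    0.08] [-0.4  0.6 16.7]
```

>>> {"op": "play_rows", "data": {
  "rows": [
    [[0,0,0.2],[-0.7,1.2,15],0.5],
    [[0,0,0.1],[-0.7,1,20],0.5],
    [[0,0,0],[0,0,17],0.5],
    [[0,0,0],[0,0,15],0.5],
    [[0,0,0],[0,0,0],0.5],
    [[0,0,0],[0,0,8],0.5],
    [[0,0,0],[0,0,8],0.5],
    [[0,0,0],[0,0,8],0.5],
    [[0,0,0],[0,0,8],0.5],
    [[0,0,0],[0,0,6],0.5],
    [[0,0,0],[0,0,0],0.5],
    [[0,0,0],[0,0,0],0.5]
  ]
}}

```text
t: 10.07
tcp_pos: [0.569, -0.0516, 0.1614]
tool_rot: [0.692, 0.722, -0.0, -0.001]
force: [1.0, 0.8, -4.2]
finger_gap: 0.76
gripper_force: 46.7
```

>>> {"op": "play_rows", "data": {
  "rows": [
    [[0,0,0],[1.2,-0.8,1.5],0.5],
    [[0,0,0],[0,0,2],0.5],
    [[0,0,0],[0,0,0],0.5],
    [[0,0,0],[0,0,0],0.3],
    [[0,0,0],[0,0,0],0],
    [[0,0,0],[0,0,0],0],
    [[0,0,0],[0,0,0],0],
    [[0,0,0],[0,0,-20],0],
    [[0,0,0],[0,0,-35],0],
    [[0,0,0],[-20,0,-35],0],
    [[0,0,0],[-25,0,-20],0],
    [[0,0,0],[0,0,0],0]
  ]
}}

```text
t: 11.07
tcp_pos: [0.5744, -0.1004, 0.2746]
tool_rot: [0.693, 0.721, 0.002, 0.007]
force: [1.2, -0.9, 0.6]
finger_gap: 0.996
gripper_force: 0.0
```

```bash
python3 - <<'E'
from h import *
s=sense();print(s['tcp_pos'],s['qd'].round(2))
c,im,d=look('wrist','w5');P=np.load('pics/w5.npz')['P']
print(rim(c,im,P,(.568,-.048),.176,(.166,.19)))
t=get_calibration('top');ti,td=snapshot('top');TP=pts(t,td)
r=rim(t,ti,TP,(.538,-.45),.1);print(r)
plan([((r[0][0]+1.5,r[0][1]-1,245),Rt(r[2]),12)])
E
```

```text
[ 0.57437869 -0.10037441  0.27460055] [ 0.03  0.04  0.09  0.05 -0.04  0.05]
(array([567.9, -49.7]), (111.8, 66.7), 92.1, np.float64(0.1763))
(array([ 538.1, -449.6]), (113.9, 67.8), 88.7, np.float64(0.0978))
# 12 rows, |d| 29.7 rot 0.3
   [0.01 0.   0.3 ] [-29.4  -3.8   2.1]
   [0.01 0.   0.3 ] [-29.4  -3.6   2.1]
   [0.01 0.   0.3 ] [-29.4  -3.5   2.1]
   [0.01 0.   0.3 ] [-29.4  -3.3   2.1]
   [0.01 0.   0.3 ] [-29.5  -3.2   2.1]
   [0.01 0.   0.3 ] [-29.5  -3.    2.1]
   [0.01 0.   0.3 ] [-29.5  -2.9   2.1]
   [0.01 0.   0.3 ] [-29.5  -2.7   2.1]
   [0.01 0.   0.3 ] [-29.5  -2.6   2.1]
   [0.01 0.   0.3 ] [-29.5  -2.4   2.1]
   [0.01 0.   0.3 ] [-29.5  -2.2   2.1]
   [0.01 0.   0.3 ] [-29.6  -2.1   2.1]
```

>>> {"op": "play_rows", "data": {
  "rows": [
    [[0,0,0.4],[-30,-4,2],0],
    [[0,0,0.4],[-40,-5,3],0],
    [[0,0,0.4],[-40,-5,3],0],
    [[0,0,0.4],[-40,-4,3],0],
    [[0,0,0.4],[-40,-4,3],0],
    [[0,0,0.4],[-40,-4,3],0],
    [[0,0,0.4],[-40,-3,3],0],
    [[0,0,0.4],[-40,-3,3],0],
    [[0,0,0.4],[-40,-2,3],0],
    [[0,0,0],[-3,0,0],0],
    [[0,0,0],[0,0,0],0],
    [[0,0,0],[0,0,0],0]
  ]
}}

```text
t: 12.17
tcp_pos: [0.5406, -0.4474, 0.2401]
tool_rot: [0.714, 0.7, 0.001, -0.002]
force: [0.1, 1.7, 0.0]
finger_gap: 0.996
gripper_force: 0.0
```

```bash
python3 - <<'E'
from h import *
s=sense();print(s['tcp_pos'],s['qd'].round(2))
c,im,d=look('wrist','w6');P=np.load('pics/w6.npz')['P']
r=rim(c,im,P,(.539,-.45),.1);print(r)
plan([((*r[0],79),Rt(r[2]),5)])
E
```

```text
[ 0.54059259 -0.4474061   0.24012677] [ 0.03 -0.02  0.01  0.    0.   -0.  ]
(array([ 538.9, -450.2]), (113.2, 65.5), 90.5, np.float64(0.1004))
# 5 rows, |d| 32.4 rot 0.32
   [-0.02 -0.04 -0.32] [-0.8 -0.3 32.4]
   [-0.02 -0.04 -0.32] [-0.8 -0.4 32.4]
   [-0.02 -0.04 -0.32] [-0.8 -0.4 32.4]
   [-0.02 -0.04 -0.32] [-0.7 -0.4 32.4]
   [-0.02 -0.04 -0.32] [-0.7 -0.4 32.4]
```

>>> {"op": "play_rows", "data": {
  "rows": [
    [[0,0,-0.4],[-2,-1,30],0],
    [[0,0,-0.4],[-2,-1,35],0],
    [[0,0,-0.4],[0,0,35],0],
    [[0,0,0],[0,0,33],0],
    [[0,0,0],[0,0,28],0],
    [[0,0,0],[0,0,0],0],
    [[0,0,0],[0,0,0],0.5],
    [[0,0,0],[0,0,0],0.5],
    [[0,0,0],[0,0,0],0.5],
    [[0,0,0],[0,0,0],0.5],
    [[0,0,0],[0,0,0],0.5],
    [[0,0,0],[0,0,0],0.5]
  ]
}}

```text
t: 13.22
tcp_pos: [0.5398, -0.4536, 0.0831]
tool_rot: [0.707, 0.707, 0.0, 0.001]
force: [0.3, 1.0, 2.3]
finger_gap: 0.763
gripper_force: 46.9
```

```bash
python3 -c "
from h import *
s=sense();print(s['tcp_pos'],s['gripper_force'],s['finger_gap'],s['force'])
p=s['tcp_pos']*1000
plan([((p[0],p[1],305),Rt(90),6),((568,-50,305),Rt(92.4),10)])"
```

```text
[ 0.53983961 -0.45358232  0.08310389] 46.85371935367584 0.7627387729982888 [0.33322868 1.03281338 2.34768353]
# 6 rows, |d| 37.0 rot 0.03
   [0.02 0.02 0.01] [ -0.1   0.1 -37. ]
# 10 rows, |d| 40.5 rot 0.24
   [ 0.    0.   -0.24] [40.4  2.8  0. ]
```

>>> {"op": "play_rows", "data": {
  "rows": [
    [[0,0,0],[0,0,-30],0.5],
    [[0,0,0],[0,0,-38],0.5],
    [[0,0,0],[0,0,-38],0.5],
    [[0,0,0],[0,0,-38],0.5],
    [[0,0,0],[0,0,-38],0.5],
    [[0,0,0],[0,0,-38],0.5],
    [[0,0,-0.2],[30,2,0],0.5],
    [[0,0,-0.2],[40,3,0],0.5],
    [[0,0,-0.2],[40,3,0],0.5],
    [[0,0,-0.2],[40,3,0],0.5],
    [[0,0,-0.2],[40,3,0],0.5],
    [[0,0,-0.2],[40,3,0],0.5]
  ]
}}

```text
t: 14.22
tcp_pos: [0.553, -0.221, 0.3012]
tool_rot: [0.7, 0.714, -0.0, -0.0]
force: [1.1, 0.2, -4.0]
finger_gap: 0.764
gripper_force: 47.9
```

>>> {"op": "play_rows", "data": {
  "rows": [
    [[0,0,-0.2],[40,3,0],0.5],
    [[0,0,-0.2],[40,3,0],0.5],
    [[0,0,-0.2],[40,3,0],0.5],
    [[0,0,-0.2],[40,3,0],0.5],
    [[0,0,-0.2],[9,1,0],0.5],
    [[0,0,0],[0,0,0],0.5],
    [[0,0,0],[0,0,0],0.5],
    [[0,0,0],[0,0,0],0.5]
  ]
}}

```text
t: 14.88
tcp_pos: [0.5622, -0.0547, 0.3014]
tool_rot: [0.693, 0.721, -0.0, 0.0]
force: [-0.3, -0.3, -4.4]
finger_gap: 0.761
gripper_force: 47.8
```

```bash
python3 -c "
from h import *
s=sense();print(s['tcp_pos'],s['qd'].round(2),s['force'])
plan([((568,-52.3,230),Rt(92.4),4)])"
```

```text
[ 0.56219504 -0.054718    0.30135001] [-0.02  0.   -0.01  0.01  0.    0.  ] [-0.28127334 -0.32575475 -4.36759021]
# 4 rows, |d| 17.9 rot 0.05
   [ 0.    0.01 -0.05] [ 0.6  1.5 17.8]
```

>>> {"op": "play_rows", "data": {
  "rows": [
    [[0,0,0],[1,2.5,15],0.5],
    [[0,0,0],[1,2.5,20],0.5],
    [[0,0,0],[0,0.5,18],0.5],
    [[0,0,0],[0,0,15],0.5],
    [[0,0,0],[0,0,0],0.5],
    [[0,0,0],[0,0,7],0.5],
    [[0,0,0],[0,0,7],0.5],
    [[0,0,0],[0,0,7],0.5],
    [[0,0,0],[0,0,7],0.5],
    [[0,0,0],[0,0,5],0.5],
    [[0,0,0],[0,0,0],0.5],
    [[0,0,0],[0,0,0],0.5]
  ]
}}

```text
t: 15.88
tcp_pos: [0.5675, -0.0513, 0.2001]
tool_rot: [0.693, 0.721, -0.0, -0.0]
force: [-0.7, -0.1, -4.3]
finger_gap: 0.76
gripper_force: 47.7
```

>>> {"op": "play_rows", "data": {
  "rows": [
    [[0,0,0],[-0.5,0.3,2.5],0.5],
    [[0,0,0],[0,0,2],0.5],
    [[0,0,0],[0,0,0],0.5],
    [[0,0,0],[0,0,0],0.3],
    [[0,0,0],[0,0,0],0],
    [[0,0,0],[0,0,0],0],
    [[0,0,0],[0,0,0],0],
    [[0,0,0],[0,0,-20],0],
    [[0,0,0],[0,0,-35],0],
    [[0,0,0],[-20,0,-35],0],
    [[0,0,0],[-25,0,-20],0],
    [[0,0,0],[0,0,0],0]
  ]
}}

```text
t: 16.88
tcp_pos: [0.5735, -0.1015, 0.3123]
tool_rot: [0.694, 0.72, 0.002, 0.007]
force: [0.3, -0.7, 0.6]
finger_gap: 1.0
gripper_force: 0.0
```

```bash
python3 - <<'E'
from h import *
s=sense();print(s['tcp_pos'],s['qd'].round(2))
c,im,d=look('wrist','w7');P=np.load('pics/w7.npz')['P']
print(rim(c,im,P,(.568,-.048),.212,(.2,.23)))
# scoop from the first top picture: handle and pan
D=np.load('pics/top0.npz');TP=D['P'];h=cv2.cvtColor(D['im'],cv2.COLOR_RGB2HSV)
k=(TP[...,2]>.06)&(TP[...,2]<.14)&(np.hypot(TP[...,0]-.6,TP[...,1]-.17)<.06)
print(TP[k].mean(0),TP[k].min(0),TP[k].max(0))
t=TP[k&(TP[...,2]>.11)];print(len(t),t.mean(0))
plan([((590,60,290),Rt(60),6),((590,140,290),Rt(12),7)])
E
```

```text
[ 0.57351524 -0.1015429   0.31231562] [ 0.03  0.04  0.1   0.06 -0.04  0.05]
(array([567.5, -49.7]), (112.2, 66.7), 92.4, np.float64(0.2122))
[0.61049911 0.17402467 0.1081944 ] [0.58924644 0.16284455 0.06242003] [0.63848427 0.19016921 0.13653888]
66 [0.61872979 0.17662251 0.12582555]
# 6 rows, |d| 26.9 rot 5.35
   [0.08 0.01 5.35] [26.4  4.   3.2]
   [0.08 0.01 5.35] [26.7  1.5  3.2]
   [0.08 0.01 5.35] [26.7 -1.   3.2]
   [0.08 0.01 5.35] [26.5 -3.5  3.2]
   [0.08 0.01 5.35] [26.1 -5.9  3.2]
   [0.08 0.01 5.35] [25.4 -8.3  3.2]
# 7 rows, |d| 11.4 rot 6.86
   [0.   0.   6.86] [ 9.9 -5.7  0. ]
   [0.   0.   6.86] [ 9.1 -6.9  0. ]
   [0.   0.   6.86] [ 8.3 -7.9  0. ]
   [0.   0.   6.86] [ 7.3 -8.8  0. ]
   [0.   0.   6.86] [ 6.2 -9.6  0. ]
   [0.   0.   6.86] [  5.  -10.3   0. ]
   [0.   0.   6.86] [  3.7 -10.8   0. ]
```

```bash
python3 - <<'E'
from h import *
a=plan([((587,60,305),Rt(144),8)]);plan([((600,172,290),Rt(192),8)],a)
E
```

```text
# 8 rows, |d| 20.0 rot 6.49
   [ 0.04  0.05 -6.49] [19.8  2.6  0.5]
   [ 0.04  0.05 -6.49] [19.4  4.9  0.5]
   [ 0.04  0.05 -6.49] [18.7  7.   0.5]
   [ 0.04  0.05 -6.49] [17.8  9.1  0.5]
   [ 0.04  0.05 -6.49] [16.7 11.   0.5]
   [ 0.04  0.05 -6.49] [15.3 12.9  0.5]
   [ 0.04  0.05 -6.49] [13.8 14.5  0.6]
   [ 0.04  0.05 -6.49] [12.  16.   0.6]
# 8 rows, |d| 14.2 rot 6.0
   [ 0.  0. -6.] [ 6.9 12.3  1.9]
   [ 0.  0. -6.] [ 5.6 12.9  1.9]
   [ 0.  0. -6.] [ 4.2 13.5  1.9]
   [ 0.  0. -6.] [ 2.8 13.8  1.9]
   [ 0.  0. -6.] [ 1.3 14.   1.9]
   [ 0.  0. -6.] [-0.2 14.1  1.9]
   [ 0.  0. -6.] [-1.6 14.   1.9]
   [ 0.  0. -6.] [-3.1 13.8  1.9]
```

>>> {"op": "play_rows", "data": {
  "rows": [
    [[0,0,-6.5],[20,3,0],0],
    [[0,0,-6.5],[19.5,5,0.5],0],
    [[0,0,-6.5],[18.5,7,0.5],0],
    [[0,0,-6.5],[18,9,0.5],0],
    [[0,0,-6.5],[16.5,11,0.5],0],
    [[0,0,-6.5],[15.5,13,0.5],0],
    [[0,0,-6.5],[14,14.5,0.5],0],
    [[0,0,-6.5],[12,16,0.5],0],
    [[0,0,-6],[7,12.5,2],0],
    [[0,0,-6],[5.5,13,2],0],
    [[0,0,-6],[4,13.5,2],0],
    [[0,0,-6],[3,14,2],0]
  ]
}}

```text
t: 17.93
tcp_pos: [0.5899, 0.1209, 0.2927]
tool_rot: [0.1, 0.995, 0.0, -0.002]
force: [-0.1, -0.2, 0.5]
finger_gap: 1.005
gripper_force: 0.0
```

>>> {"op": "play_rows", "data": {
  "rows": [
    [[0,0,-6],[1,14,2],0],
    [[0,0,-6],[0,14,2],0],
    [[0,0,-6],[-1.5,14,2],0],
    [[0,0,-6],[-3,14,2],0],
    [[0,0,0],[0,0,0],0],
    [[0,0,0],[0,0,0],0]
  ]
}}

```text
t: 18.43
tcp_pos: [0.5962, 0.1762, 0.2849]
tool_rot: [-0.106, 0.994, -0.0, -0.002]
force: [0.1, 0.5, -0.5]
finger_gap: 1.001
gripper_force: 0.0
```

```bash
python3 - <<'E'
from h import *
s=sense();print(s['tcp_pos'],s['q'].round(2),s['qd'].round(2))
c,im,d=look('wrist','w8')
E
```

```text
[0.59615221 0.17624335 0.2849408 ] [ 0.11  0.48  1.39 -0.    1.28 -1.68] [-0.03 -0.01 -0.   -0.01  0.    0.  ]
```

View pics/w8.png

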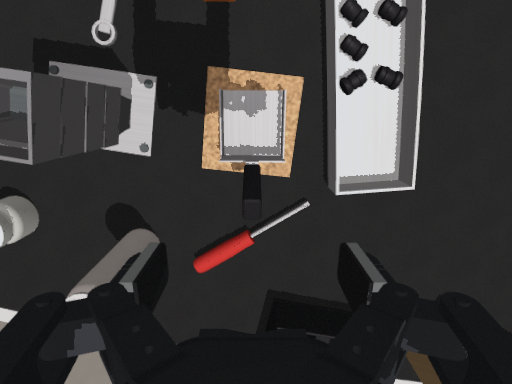

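The wrist view shows the scoop pan at cols 219–285, rows 89–161, its handle running (252,165)→(252,218), mat corners at (208,67),(303,77),(293,177),(202,168), and five plugs in the tray near its robot end.

```bash
python3 - <<'E'
from h import *
c=get_calibration('wrist');D=np.load('pics/w8.npz');P=D['P'];im=D['im']
m=plane(c,[(208,67),(303,77),(293,177),(202,168)],.003)*1000;print('mat',m.round(1)[:,:2],m.mean(0).round(1))
for a,b in((0,1),(1,2)): print(np.linalg.norm(m[a]-m[b]).round(1))
d=m[0]-m[3];print('mat ang',np.degrees(np.arctan2(-d[1],-d[0])))
v,u=np.mgrid[0:384,0:512]
box=(u>195)&(u<310)&(v>60)&(v<235)
k=box&(P[...,2]>.055)&(P[...,2]<.14)&(u>235)&(u<270)&(v>163);Q=P[k]*1000
print(len(Q),Q.min(0),Q.max(0))
for lo,hi in((60,80),(80,100),(100,120),(125,140)):
    q=Q[(Q[:,2]>lo)&(Q[:,2]<hi)]; print(lo,len(q),q.mean(0).round(1) if len(q) else '',np.ptp(q[:,1]) if len(q) else '')
k=box&(P[...,2]>.010)&(P[...,2]<.06)&(v<163)
kk=k.astype(np.uint8);cs,_=cv2.findContours(kk,cv2.RETR_EXTERNAL,cv2.CHAIN_APPROX_NONE);kc=max(cs,key=len).reshape(-1,2)
W=P[kc[:,1],kc[:,0]]*1000;print(cv2.minAreaRect(W[:,:2].astype(np.float32)),W[:,2].mean())
f=box&(P[...,2]<.010)&(P[...,2]>.002)&(u>226)&(u<280)&(v>95)&(v<155);print('floor',P[f].mean(0)*1000)
# rear wall top edge line (z=53)
w=box&(P[...,2]>.045)&(P[...,2]<.06)&(v<166);print(len(P[w]),P[w].mean(0)*1000,P[w].min(0),P[w].max(0)); q=P[w]*1000
if len(q)>10: print('rear edge dir',np.degrees(np.arctan2(*cv2.fitLine(q[:,:2].astype(np.float32),2,0,.01,.01).ravel()[[1,0]])))
# tray
hsv=cv2.cvtColor(im,cv2.COLOR_RGB2HSV)
tf=(u>310)&(u<440)&(v<200)&(P[...,2]>.035)&(P[...,2]<.05);q=P[tf]*1000
r=cv2.minAreaRect(q[:,:2].astype(np.float32));print('tray',r)
for a in((329,193),(414,186)):print(plane(c,a,.044)*1000)
pl=((u>330)&(u<412)&(v<186)&(hsv[...,2]<70)&(P[...,2]>.008)&(P[...,2]<.035)).astype(np.uint8)
n,l,st,ce=cv2.connectedComponentsWithStats(pl)
for i in range(1,n):
    if st[i,4]>60: print('plug',ce[i].round(),st[i,4],(plane(c,ce[i],.018)*1000).round())
E
```

```text
mat [[485.3  90.1]
 [470.8 217.6]
 [607.9 238.2]
 [622.8 105.3]] [546.7 162.8   3. ]
128.4
138.7
mat ang 6.303559469791509
994 [589.16065548 164.64375799  60.96932804] [639.71098558 192.56994756 135.19399531]
60 110 [592.7 174.3  72.3] 20.23333248811832
80 167 [598.9 175.4  90.3] 19.82135673220617
100 193 [605.9 176.7 110. ] 19.379015618158718
125 465 [622.9 180.4 130.3] 23.10078252028984
((546.1565551757812, 164.30030822753906), (89.1358871459961, 84.5146484375), 11.650681495666504) 30.657434386713657
floor [546.99344368 165.80930596   5.64958069]
157 [587.43467193 176.88680296  52.77715562] [0.57913321 0.1320875  0.04817024] [0.59703608 0.21351044 0.05935581]
rear edge dir -78.536736
tray ((481.47100830078125, 311.63238525390625), (238.18264770507812, 110.26192474365234), 16.469825744628906)
[[611.13578398 283.70704804  44.        ]]
[[576.99393107 395.24589116  44.        ]]
plug [353.  12.] 443 [[384. 258.  18.]]
plug [392.  12.] 493 [[372. 306.  18.]]
plug [353.  47.] 424 [[423. 269.  18.]]
plug [388.  77.] 428 [[448. 325.  18.]]
plug [352.  81.] 398 [[463. 280.  18.]]
```

```bash
cat >> h.py <<'E'
def S(lip,yaw,t):
    """scoop frame from lip point (mm), heading yaw and mouth-up tilt t (deg)"""
    Q=R.from_euler('z',yaw,degrees=True)*R.from_euler('y',t,degrees=True)
    return np.array(lip,float)-Q.apply([-45,0,0]),Q
GRIP=(np.array([73.5,0,98.7])+11*np.array([-np.sin(np.radians(20)),0,-np.cos(np.radians(20))]),Rt(180,20))
def tool(lip,yaw,t,G=None):
    if G is None:
        try: a=np.load('G.npy'); G=(a[:3],R.from_quat(a[3:]))
        except FileNotFoundError: G=GRIP
    o,Q=S(lip,yaw,t); return o+Q.apply(G[0]),Q*G[1]
def lipnow():
    a=np.load('G.npy'); s=sense(); r=R.from_quat(s['tool_rot']); Q=r*R.from_quat(a[3:]).inv()
    o=np.array(s['tcp_pos'])*1000-Q.apply(a[:3]); return (o+Q.apply([-45,0,0])).round(1),Q.as_euler('ZYX',degrees=True).round(1)
TO=np.array([467,308.]); TY=16.4
def tr(x,y,z):
    a=np.radians(TY); return np.array([TO[0]+x*np.cos(a)-y*np.sin(a),TO[1]+x*np.sin(a)+y*np.cos(a),z])
E
python3 - <<'E'
from h import *
a=np.radians(11.6); o=np.array([546.2,164.3,3]); lip=o-45*np.array([np.cos(a),np.sin(a),0])
p,Q=tool(lip,11.6,0); print(p,Q.apply([0,0,1]),Q.apply([1,0,0]))
z=Q.apply([0,0,1]); plan([(p-90*z,Q,5),(p,Q,4)])
# feasibility data
for n,l in(('start',tool(tr(32,0,5),TY,0)),('end',tool(tr(-150,0,37),TY,20)),('dump',tool((588,-49,215),2.4,-60))): print(n,l[0],l[1].apply([0,0,1]))
E
```

```text
[614.51340171 178.32272751  91.36338117] [-0.33503447 -0.0687727  -0.93969262] [-0.92049963 -0.18895144  0.34202014]
# 5 rows, |d| 24.0 rot 3.98
   [-0.02  3.97  0.11] [-9.8 -0.3 21.9]
   [-0.02  3.97  0.11] [-11.3  -0.3  21.1]
   [-0.02  3.97  0.11] [-12.8  -0.2  20.3]
   [-0.02  3.97  0.11] [-14.2  -0.2  19.4]
   [-0.02  3.97  0.11] [-15.5  -0.2  18.3]
# 4 rows, |d| 22.5 rot 0.0
   [0. 0. 0.] [ 0.   0.  22.5]
start [607.76760143 349.43015813  93.36338117] [-0.3281047  -0.09656647 -0.93969262]
end [455.52689266 304.62328088  80.79178581] [-0.61663514 -0.18148559 -0.76604444]
dump [568.86075946 -49.80217185 358.54752147] [ 0.64222378  0.02691715 -0.76604444]
```

>>> {"op": "play_rows", "data": {
  "rows": [
    [[0,4,0],[-10,0,22],0],
    [[0,4,0],[-11.5,0,21],0],
    [[0,4,0],[-13,0,20],0],
    [[0,4,0],[-14,0,19.5],0],
    [[0,4,0],[-15.5,0,18.5],0],
    [[0,0,0],[0,0,0],0],
    [[0,0,0],[0,0,0],0],
    [[0,0,0],[0,0,0],0]
  ]
}}

```text
t: 19.15
tcp_pos: [0.6456, 0.1852, 0.1774]
tool_rot: [-0.104, 0.979, -0.019, -0.173]
force: [-1.0, 0.3, -0.4]
finger_gap: 0.998
gripper_force: 0.0
```

```bash
python3 - <<'E'
from h import *
print(sense()['tcp_pos'])
a=np.radians(11.6); o=np.array([546.2,164.3,3]); lip=o-45*np.array([np.cos(a),np.sin(a),0])
p,Q=tool(lip,11.6,0)
plan([(p,Q,4)])
E
```

```text
[0.64561204 0.18519904 0.17735494]
# 4 rows, |d| 22.9 rot 0.14
   [-0.05  0.    0.13] [ 0.1 -0.  22.9]
```

>>> {"op": "play_rows", "data": {
  "rows": [
    [[0,0,0],[0,0,22],0],
    [[0,0,0],[0,0,24],0],
    [[0,0,0],[0,0,24],0],
    [[0,0,0],[0,0,21],0],
    [[0,0,0],[0,0,0],0],
    [[0,0,0],[0,0,0],0.5],
    [[0,0,0],[0,0,0],1],
    [[0,0,0],[0,0,0],1],
    [[0,0,0],[0,0,0],1],
    [[0,0,0],[0,0,0],1],
    [[0,0,0],[0,0,0],1],
    [[0,0,0],[0,0,0],1]
  ],
  "grip_force": 90
}}

```text
t: 20.15
tcp_pos: [0.6168, 0.1796, 0.0927]
tool_rot: [-0.105, 0.979, -0.018, -0.171]
force: [2.2, 1.1, 5.4]
finger_gap: 0.217
gripper_force: 88.4
```

>>> {"op": "play_rows", "data": {
  "rows": [
    [[0,0,0],[0,0,0],1],
    [[0,0,0],[0,0,0],1],
    [[0,0,0],[0,0,0],1],
    [[0,0,0],[0,0,0],1]
  ]
}}

```text
t: 20.48
tcp_pos: [0.6168, 0.1796, 0.0927]
tool_rot: [-0.105, 0.979, -0.018, -0.171]
force: [2.0, 0.6, 5.9]
finger_gap: 0.23
gripper_force: 88.4
```

```bash
python3 - <<'E'
from h import *
s=sense();print(s['tcp_pos'],s['tool_rot'],s['finger_gap'],s['gripper_force'],s['force'])
c,im,d=look('wrist','w9');P=np.load('pics/w9.npz')['P']
b=(np.hypot(P[...,0]-.546,P[...,1]-.164)<.075)&(P[...,2]>.012)&(P[...,2]<.045)&(P[...,0]<.59)
h=cv2.cvtColor(im,cv2.COLOR_RGB2HSV);print(b.sum());W=P[b]*1000;print(cv2.minAreaRect(W[:,:2].astype(np.float32)))
E
```

```text
[0.61675887 0.17956719 0.09269366] [-0.10493228  0.97947454 -0.01838934 -0.17111599] 0.2297116903946234 88.38596820831299 [1.96976223 0.58677313 5.86115414]
2001
((545.9796142578125, 164.05258178710938), (89.79690551757812, 84.80937957763672), 11.706576347351074)
```

View pics/w9.png

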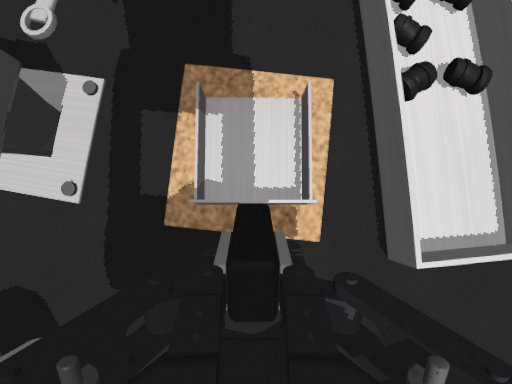

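The close view shows the handle held at (253,265), the pan at cols 192–314, rows 82–202 with nothing in it, and the tray's near side wall and far end at (417,266), plugs at the upper right.

```bash
python3 - <<'E'
from h import *
s=sense();Q=R.from_euler('z',11.65,degrees=True);o=np.array([546.1,164.2,3]);r=R.from_quat(s['tool_rot'])
g=np.r_[Q.inv().apply(s['tcp_pos']*1000-o),(Q.inv()*r).as_quat()];np.save('G.npy',g);print(g,GRIP[0]);print(lipnow())
P=np.load('pics/w9.npz')['P'];v,u=np.mgrid[0:384,0:512]
b=(u>350)&(P[...,2]>.038)&(P[...,2]<.048);q=(P[b][:,:2]*1000-TO)@np.array([[np.cos(np.radians(TY)),-np.sin(np.radians(TY))],[np.sin(np.radians(TY)),np.cos(np.radians(TY))]])
print('tray frame pts',np.percentile(q,[1,50,99],axis=0))
k=q[:,1]<-40;l=cv2.fitLine(q[k&(q[:,0]<120)].astype(np.float32),1,0,.01,.01).ravel();print('near wall dy, slope deg',l)
e=q[q[:,0]>110];print('end max x',np.percentile(e[:,0],[5,50,95]),'y',e[:,1].min(),e[:,1].max())
i=plan([(*tool((501.9,155.1,90),11.65,0),4),(*tool(tr(32,0,90),TY,0),6)])
plan([(*tool(tr(32,0,8),TY,0),4)],i)
E
```

```text
[ 7.22893259e+01  8.10416141e-01  8.96461499e+01 -5.03061243e-03
  9.85062444e-01 -9.38677071e-04 -1.72121450e-01] [69.73777842  0.         88.36338117]
(array([502. , 155.1,   3. ]), array([11.6,  0. ,  0. ]))
tray frame pts [[-63.97704476 -55.22874553]
 [ 59.88540532 -52.98492468]
 [133.28323741  49.90493259]]
near wall dy, slope deg [ 9.9999952e-01  9.8635547e-04  7.1626511e+01 -5.3806084e+01]
end max x [113.72836104 129.92139781 133.15956347] y -55.13668057597206 21.409782751748242
# 4 rows, |d| 21.8 rot 0.0
   [0. 0. 0.] [  7.4   0.  -20.5]
# 6 rows, |d| 28.6 rot 0.79
   [ 0.27 -0.   -0.74] [-4.7 28.1 -1.7]
   [ 0.27 -0.   -0.74] [-5.  28.1 -1.8]
   [ 0.27 -0.   -0.74] [-5.4 28.  -2. ]
   [ 0.27 -0.   -0.74] [-5.8 27.9 -2.1]
   [ 0.27 -0.   -0.74] [-6.1 27.8 -2.2]
   [ 0.27 -0.   -0.74] [-6.5 27.7 -2.3]
# 4 rows, |d| 20.5 rot 0.0
   [0. 0. 0.] [-7.   0.  19.3]
```

>>> {"op": "play_rows", "data": {
  "rows": [
    [[0,0,0],[5,0,-14],1],
    [[0,0,0],[8,0,-22],1],
    [[0,0,0],[8,0,-23],1],
    [[0,0,0],[8.5,0,-23],1],
    [[0.3,0,-0.7],[-4.7,28,-1.7],1],
    [[0.3,0,-0.7],[-5,28,-1.8],1],
    [[0.3,0,-0.8],[-5.4,28,-2],1],
    [[0.3,0,-0.8],[-5.8,28,-2.1],1],
    [[0.2,0,-0.8],[-6.1,28,-2.2],1],
    [[0.2,0,-0.7],[-6.5,27,-2.3],1],
    [[0,0,0],[0,0,0],1],
    [[0,0,0],[0,0,0],1]
  ]
}}

```text
t: 21.53
tcp_pos: [0.608, 0.3518, 0.1778]
tool_rot: [-0.147, 0.974, -0.026, -0.172]
force: [-1.2, -0.8, -2.1]
finger_gap: 0.222
gripper_force: 88.2
```

```bash
sed -i 's/^TO=.*;/TO=np.array([467.3,306.8]);/' h.py; python3 - <<'E'
from h import *
print(lipnow(),sense()['force'],tr(32,0,0))
i=plan([(*tool(tr(32,0,12),TY,0),4)])
E
```

```text
(array([495.5, 317.3,  88.6]), array([16.6,  0.2,  0. ])) [-1.22095948 -0.82910462 -2.07864736] [497.99804719 315.83492662   0.        ]
# 4 rows, |d| 19.0 rot 0.08
   [-0.02 -0.06  0.05] [-6.9 -0.7 17.7]
```

```bash
python3 - <<'E'
from h import *
i=plan([(*tool(tr(32,0,7),TY,-1.5),5)])
E
```

```text
# 5 rows, |d| 15.6 rot 0.35
   [-0.01 -0.35  0.04] [-5.2 -0.5 14.7]
   [-0.01 -0.35  0.04] [-5.1 -0.5 14.8]
   [-0.01 -0.35  0.04] [-5.  -0.5 14.8]
   [-0.01 -0.35  0.04] [-4.9 -0.5 14.8]
   [-0.01 -0.35  0.04] [-4.8 -0.5 14.8]
```

>>> {"op": "play_rows", "data": {
  "rows": [
    [[0,-0.4,0],[-5.2,-1,15],1],
    [[0,-0.4,0],[-5,-0.5,15],1],
    [[0,-0.4,0],[-5,-0.5,15],1],
    [[0,-0.3,0],[-5,-0.5,15],1],
    [[0,-0.3,0],[-5,0,14],1],
    [[0,0,0],[0,0,0],1],
    [[0,0,0],[0,0,0],1],
    [[0,0,0],[0,0,0],1]
  ]
}}

```text
t: 22.2
tcp_pos: [0.6099, 0.3468, 0.1009]
tool_rot: [-0.146, 0.977, -0.023, -0.156]
force: [-0.2, 0.5, -1.4]
finger_gap: 0.22
gripper_force: 88.4
```

```bash
python3 - <<'E'
from h import *
print(lipnow(),sense()['force'],tr(32,0,0))
i=plan([(*tool(tr(32,0,4),TY,-1.5),2),(*tool(tr(-112,0,4),TY,-1.5),10)])
E
```

```text
(array([500.1, 313.8,   8. ]), array([16.4, -1.6,  0. ])) [-0.24565529  0.53432447 -1.38613986] [497.99804719 315.83492662   0.        ]
# 2 rows, |d| 2.6 rot 0.07
   [ 0.02  0.07 -0.  ] [-0.1  1.3  2.2]
# 10 rows, |d| 14.4 rot 0.0
   [0. 0. 0.] [13.7  0.1  4.5]
```

>>> {"op": "play_rows", "data": {
  "rows": [
    [[0,0,0],[-0.6,1.2,1.7],1],
    [[0,0,0],[-0.6,1,1.8],1],
    [[0,0,0],[0,0,0],1],
    [[0,0,0],[8,0,2.7],1],
    [[0,0,0],[10.5,0,3.5],1],
    [[0,0,0],[10.5,0,3.5],1],
    [[0,0,0],[10.5,0,3.5],1],
    [[0,0,0],[10.5,0,3.5],1],
    [[0,0,0],[10.5,0,3.5],1],
    [[0,0,0],[10.5,0,3.5],1],
    [[0,0,0],[0,0,0],1],
    [[0,0,0],[0,0,0],1]
  ]
}}

```text
t: 23.2
tcp_pos: [0.5366, 0.3279, 0.0967]
tool_rot: [-0.146, 0.976, -0.023, -0.157]
force: [-1.5, -0.3, -0.8]
finger_gap: 0.221
gripper_force: 88.3
```

```bash
python3 - <<'E'
from h import *
l=lipnow();a=np.radians(TY);d=l[0][:2]-TO;print(l,d@[np.cos(a),np.sin(a)],d@[-np.sin(a),np.cos(a)],sense()['force'])
look('wrist','w10')
E
```

```text
(array([426.7, 294.7,   3.9]), array([16.5, -1.6,  0.1])) -42.36447899412517 -0.14463594411392922 [-1.52049402 -0.27346123 -0.75840917]
```

View pics/w10.png

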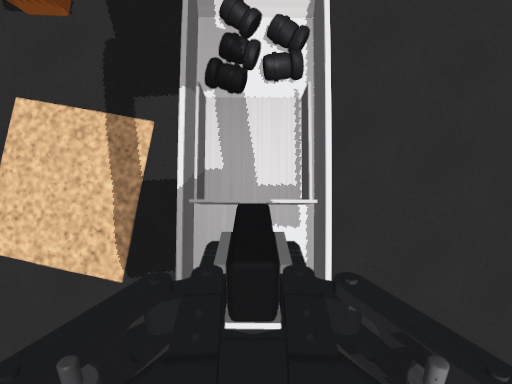

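Lip is on the floor at tray x = −42 with all five plugs bunched just ahead of the mouth (pixels (205–305, 0–90)), inside the pan's width.

```bash
python3 - <<'E'
from h import *
i=plan([(*tool(tr(-111,0,4),TY,-1),6)])
i=plan([(*tool(tr(-122,0,11.5),TY,3),2),(*tool(tr(-136,0,24),TY,11),2),(*tool(tr(-148,0,36),TY,20),2)],i)
i=plan([(*tool(tr(-140,0,60),TY,26),3),(*tool(tr(-120,0,110),TY,26),4)],i)
E
```

```text
# 6 rows, |d| 11.3 rot 0.09
   [0.01 0.09 0.01] [10.7  0.2  3.7]
# 2 rows, |d| 2.5 rot 2.0
   [-0.02  2.   -0.01] [2.2 0.  1.2]
   [-0.02  2.   -0.01] [2.1 0.  1.2]
# 2 rows, |d| 3.2 rot 4.0
   [-0.04  4.   -0.01] [0.6 0.  3.1]
   [-0.04  4.   -0.01] [0.4 0.  3.2]
# 2 rows, |d| 5.0 rot 4.5
   [-0.04  4.5  -0.02] [-1.   0.   4.9]
   [-0.04  4.5  -0.02] [-1.4  0.   4.8]
# 3 rows, |d| 5.0 rot 2.0
   [-0.02  2.   -0.01] [-1.1 -0.  -4.8]
   [-0.02  2.   -0.01] [-0.9 -0.  -4.9]
   [-0.02  2.   -0.01] [-0.8 -0.  -4.9]
# 4 rows, |d| 13.5 rot 0.0
   [0. 0. 0.] [  5.5   0.  -12.3]
```

>>> {"op": "play_rows", "data": {
  "rows": [
    [[0,0,0],[10.5,0,3.5],1],
    [[0,0.1,0],[11,0,3.7],1],
    [[0,0.2,0],[11,0,3.7],1],
    [[0,0.2,0],[11,0,3.7],1],
    [[0,0,0],[11,0,3.7],1],
    [[0,0,0],[10,0,3.4],1],
    [[0,0,0],[0,0,0],1],
    [[0,0,0],[0,0,0],1]
  ]
}}

```text
t: 23.92
tcp_pos: [0.4742, 0.3086, 0.0966]
tool_rot: [-0.146, 0.976, -0.023, -0.159]
force: [1.6, 1.6, 0.6]
finger_gap: 0.22
gripper_force: 88.6
```

```bash
python3 - <<'E'
from h import *
l=lipnow();a=np.radians(TY);d=l[0][:2]-TO;print(l,d@[np.cos(a),np.sin(a)],d@[-np.sin(a),np.cos(a)],sense()['force'])
look('wrist','w11')
E
```

```text
(array([363.9, 275.4,   4.2]), array([16.4, -1.4,  0.1])) -108.05858671230831 -0.9283521630044067 [1.6499696  1.62888027 0.62138269]
```

View pics/w11.png

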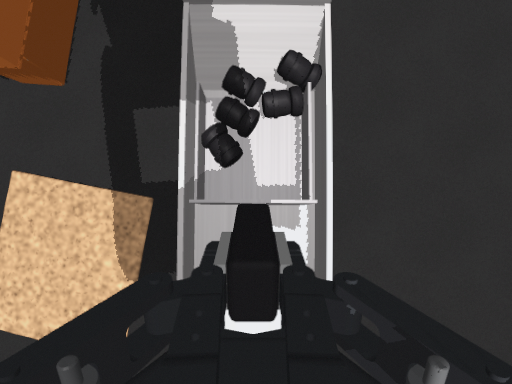

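Three plugs are in the pan; two lie on the slope at the lip, (244,85) and (299,68), the latter overlapping the right pan wall, so I shift the scoop 5–6 mm right before running up the slope.

>>> {"op": "play_rows", "data": {
  "rows": [
    [[0,0,0],[0,3,0],1],
    [[0,0,0],[0,2.5,0],1],
    [[0,0,0],[2.5,0,0.8],1],
    [[0,2,0],[2.5,0,1.2],1],
    [[0,2,0],[2.2,0,1.2],1],
    [[0,4,0],[0.6,0,3.1],1],
    [[0,4,0],[0.4,0,3.2],1],
    [[0,4.5,0],[-1,0,4.9],1],
    [[0,4.5,0],[-1.4,0,4.8],1],
    [[0,0,0],[0,0,0],1],
    [[0,0,0],[0,0,0],1],
    [[0,0,0],[0,0,0],1]
  ]
}}

```text
t: 24.97
tcp_pos: [0.4559, 0.3089, 0.0798]
tool_rot: [-0.139, 0.93, -0.05, -0.335]
force: [0.2, 0.1, -1.1]
finger_gap: 0.224
gripper_force: 88.2
```

```bash
python3 - <<'E'
from h import *
l=lipnow();a=np.radians(TY);d=l[0][:2]-TO;print(l,d@[np.cos(a),np.sin(a)],d@[-np.sin(a),np.cos(a)],sense()['force'])
look('wrist','w12')
E
```

```text
(array([321.3, 268.1,  35.2]), array([16.4, 19.8, -0.2])) -150.9864546626677 4.096401884359744 [ 0.22077575  0.07901365 -1.14724116]
```

View pics/w12.png

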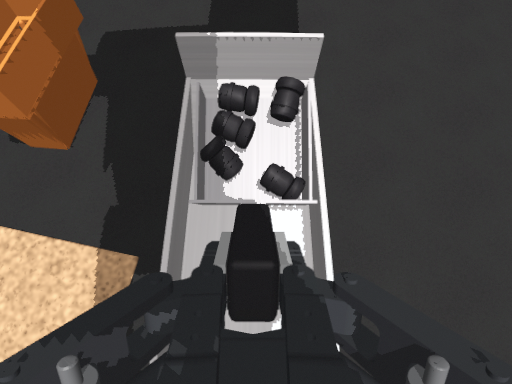

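```bash
python3 - <<'E'
from h import *
i=plan([(*tool(tr(-146,4,52),TY,26),3),(*tool(tr(-120,4,110),TY,26),3),(*tool((390,230,290),14,24),6)])
i=plan([(*tool((575,-49,290),2.4,13),12)],i)
E
```

```text
# 3 rows, |d| 3.0 rot 2.08
   [-0.08  2.08 -0.02] [-2.1 -0.2 -2.1]
   [-0.08  2.08 -0.02] [-2.  -0.2 -2.1]
   [-0.08  2.08 -0.02] [-2.  -0.2 -2.2]
# 3 rows, |d| 21.2 rot 0.0
   [0. 0. 0.] [  7.8   0.  -19.7]
# 6 rows, |d| 32.7 rot 0.52
   [-0.28 -0.33  0.28] [ 19.5 -10.2 -24.2]
   [-0.28 -0.33  0.28] [ 19.4 -10.2 -24.4]
   [-0.28 -0.33  0.28] [ 19.2 -10.2 -24.5]
   [-0.28 -0.33  0.28] [ 19.  -10.1 -24.7]
   [-0.28 -0.33  0.28] [ 18.8 -10.1 -24.8]
   [-0.28 -0.33  0.28] [ 18.6 -10.1 -25. ]
# 12 rows, |d| 29.8 rot 1.33
   [-0.59 -0.92  0.76] [ -4.2 -28.6  -7.3]
   [-0.59 -0.92  0.76] [ -4.7 -28.5  -7.5]
   [-0.59 -0.92  0.76] [ -5.2 -28.3  -7.7]
   [-0.59 -0.92  0.76] [ -5.7 -28.2  -7.9]
   [-0.59 -0.92  0.76] [ -6.2 -28.   -8.1]
   [-0.59 -0.92  0.76] [ -6.7 -27.8  -8.3]
   [-0.59 -0.92  0.76] [ -7.2 -27.7  -8.5]
   [-0.59 -0.92  0.76] [ -7.7 -27.5  -8.7]
   [-0.59 -0.92  0.76] [ -8.2 -27.3  -8.8]
   [-0.59 -0.92  0.76] [ -8.7 -27.1  -9. ]
   [-0.59 -0.92  0.76] [ -9.2 -26.9  -9.1]
   [-0.59 -0.92  0.76] [ -9.7 -26.6  -9.2]
```

>>> {"op": "play_rows", "data": {
  "rows": [
    [[0,2,0],[-2,0,-2],1],
    [[0,2,0],[-2,0,-2],1],
    [[0,2,0],[-2,0,-2],1],
    [[0,0,0],[5,0,-12],1],
    [[0,0,0],[7,0,-18],1],
    [[0,0,0],[8,0,-20],1],
    [[-0.3,-0.3,0.3],[17,-5,-22],1],
    [[-0.3,-0.3,0.3],[19,-10,-24],1],
    [[-0.3,-0.3,0.3],[19,-10,-24.5],1],
    [[-0.3,-0.3,0.3],[19,-10,-24.5],1],
    [[-0.3,-0.3,0.3],[15,-10,-20],1],
    [[-0.3,-0.3,0.3],[12,-10,-14],1]
  ]
}}

```text
t: 26.02
tcp_pos: [0.52, 0.27, 0.2961]
tool_rot: [-0.117, 0.921, -0.046, -0.368]
force: [0.1, 0.3, -3.1]
finger_gap: 0.224
gripper_force: 88.2
```

```bash
python3 - <<'E'
from h import *
print(lipnow(),sense()['force'],sense()['q'].round(2))
look('wrist','w13')
i=plan([(*tool((575,-49,290),2.4,13),12)])
E
```

```text
(array([381. , 234.6, 261.1]), array([13.9, 23.7, -0.2])) [ 0.11447147  0.28870482 -3.07089674] [ 0.28  0.77  0.99  0.02  2.13 -1.54]
# 12 rows, |d| 30.6 rot 1.29
   [-0.6  -0.87  0.74] [ -3.4 -29.   -9.1]
   [-0.6  -0.87  0.74] [ -4.  -28.8  -9.3]
   [-0.6  -0.87  0.74] [ -4.5 -28.7  -9.6]
   [-0.6  -0.87  0.74] [ -5.  -28.5  -9.8]
   [-0.6  -0.87  0.74] [ -5.5 -28.3 -10. ]
   [-0.6  -0.87  0.74] [ -6.  -28.2 -10.2]
   [-0.6  -0.87  0.74] [ -6.5 -28.  -10.4]
   [-0.6  -0.87  0.74] [ -7.1 -27.8 -10.6]
   [-0.6  -0.87  0.74] [ -7.6 -27.6 -10.8]
   [-0.6  -0.87  0.74] [ -8.1 -27.4 -11. ]
   [-0.6  -0.87  0.74] [ -8.6 -27.1 -11.1]
   [-0.6  -0.87  0.74] [ -9.1 -26.9 -11.3]
```

View pics/w13.png

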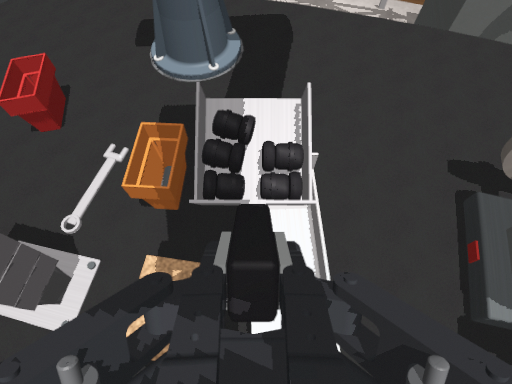

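All five plugs are in the pan, rolled back, rows 110–200; the scoop is clear above the tray.

>>> {"op": "play_rows", "data": {
  "rows": [
    [[-0.4,-0.5,0.5],[-2,-18,-9],1],
    [[-0.6,-0.9,0.7],[-4,-27,-10],1],
    [[-0.6,-0.9,0.7],[-4.5,-32,-10],1],
    [[-0.6,-0.9,0.7],[-5,-32,-10],1],
    [[-0.6,-0.9,0.8],[-6,-32,-10],1],
    [[-0.6,-0.9,0.8],[-6.5,-32,-10.5],1],
    [[-0.6,-0.9,0.8],[-7,-32,-10.5],1],
    [[-0.6,-0.9,0.8],[-8,-32,-10.5],1],
    [[-0.6,-0.9,0.8],[-8.5,-32,-11],1],
    [[-0.6,-0.9,0.8],[-9,-28,-11],1],
    [[-0.6,-0.9,0.8],[-9,-20,-11],1],
    [[-0.6,-0.9,0.8],[-6,-15,-8],1]
  ]
}}

```text
t: 27.07
tcp_pos: [0.7098, -0.0371, 0.3394]
tool_rot: [-0.024, 0.957, -0.008, -0.287]
force: [-0.2, -0.4, -2.4]
finger_gap: 0.224
gripper_force: 88.3
```

>>> {"op": "play_rows", "data": {
  "rows": [
    [[0,0,0],[0,0,0],1],
    [[0,0,0],[0,0,0],1]
  ]
}}

```text
t: 27.23
tcp_pos: [0.709, -0.0357, 0.3396]
tool_rot: [-0.025, 0.957, -0.008, -0.288]
force: [-0.1, 1.6, -2.9]
finger_gap: 0.221
gripper_force: 88.3
```

```bash
python3 - <<'E'
from h import *
print(lipnow(),sense()['force'],sense()['q'].round(2))
look('wrist','w14')
i=plan([(*tool((590,-49.5,240),2.4,6),4),(*tool((590,-49.5,217),2.4,-2),2)])
plan([(*tool((590,-49.5,217),2.4,-65),9)],i)
E
```

```text
(array([574. , -42.5, 280.3]), array([ 2.4, 13.7, -0.2])) [-0.09740494  1.57295139 -2.94660211] [-0.16  0.89  0.55 -0.15  2.27 -1.85]
# 4 rows, |d| 6.4 rot 1.94
   [-0.03 -1.94  0.02] [-4.6 -2.3  3.8]
   [-0.03 -1.94  0.02] [-4.4 -2.3  4. ]
   [-0.03 -1.94  0.02] [-4.3 -2.3  4.1]
   [-0.03 -1.94  0.02] [-4.2 -2.3  4.3]
# 2 rows, |d| 6.7 rot 4.0
   [ 0.04 -4.    0.01] [4.  0.1 5.4]
   [ 0.04 -4.    0.01] [4.4 0.1 5.1]
# 9 rows, |d| 17.1 rot 7.0
   [ 0.07 -7.    0.03] [17.1  0.2 -0.4]
   [ 0.07 -7.    0.03] [17.   0.2 -2.5]
   [ 0.07 -7.    0.03] [16.5  0.1 -4.5]
   [ 0.07 -7.    0.03] [15.9  0.1 -6.5]
   [ 0.07 -7.    0.03] [14.9  0.1 -8.4]
   [ 0.07 -7.    0.03] [ 13.8   0.1 -10.1]
   [ 0.07 -7.    0.03] [ 12.5   0.1 -11.8]
   [ 0.07 -7.    0.03] [ 11.    0.1 -13.2]
   [ 0.07 -7.    0.03] [  9.3   0.  -14.4]
```

>>> {"op": "play_rows", "data": {
  "rows": [
    [[0,-1.5,0],[-4,-2.4,3],1],
    [[0,-2,0],[-4.5,-2.4,4],1],
    [[0,-2,0],[-4.3,-2.3,4.2],1],
    [[0,-2,0],[-4.2,-2.3,4.3],1],
    [[0,0,0],[0,0,0],1],
    [[0,0,0],[0,0,0],1]
  ]
}}

```text
t: 27.78
tcp_pos: [0.7153, -0.0422, 0.3187]
tool_rot: [-0.027, 0.974, -0.007, -0.226]
force: [-0.1, 0.2, -3.3]
finger_gap: 0.221
gripper_force: 88.4
```

```bash
python3 - <<'E'
from h import *
print(lipnow(),sense()['force'])
l=lipnow()[0]
W=[]
for i,t in enumerate([3,-2]): W.append((590,-49.5,l[2]+(217-l[2])*(i+1)/2,t))
for i in range(10): W.append((590,-49.5,217-0.3*i,-2-6.6*(i+1)))
plan([(*tool(w[:3],2.4,w[3]),1) for w in W])
E
```

```text
(array([589.1, -49. , 242.5]), array([ 2.6,  6.3, -0.1])) [-0.13876238  0.21810396 -3.32658918]
# 1 rows, |d| 6.8 rot 3.3
   [-0.16 -3.29  0.15] [ 0.9 -1.1  6.7]
# 1 rows, |d| 8.1 rot 5.0
   [ 0.05 -5.    0.02] [6.2 0.1 5.3]
# 1 rows, |d| 17.0 rot 6.6
   [ 0.06 -6.6   0.02] [14.8  0.1 -8.4]
# 1 rows, |d| 16.8 rot 6.6
   [ 0.06 -6.6   0.02] [14.7  0.1 -8.1]
# 1 rows, |d| 16.8 rot 6.6
   [ 0.06 -6.6   0.02] [14.8  0.1 -8.1]
# 1 rows, |d| 16.9 rot 6.6
   [ 0.06 -6.6   0.02] [14.8  0.1 -8.1]
# 1 rows, |d| 16.9 rot 6.6
   [ 0.06 -6.6   0.02] [14.8  0.1 -8.1]
# 1 rows, |d| 16.9 rot 6.6
   [ 0.06 -6.6   0.02] [14.9  0.1 -8.1]
# 1 rows, |d| 17.0 rot 6.6
   [ 0.06 -6.6   0.02] [14.9  0.1 -8.1]
# 1 rows, |d| 17.0 rot 6.6
   [ 0.06 -6.6   0.02] [14.9  0.1 -8.1]
# 1 rows, |d| 17.0 rot 6.6
   [ 0.06 -6.6   0.02] [15.   0.1 -8.1]
# 1 rows, |d| 17.1 rot 6.6
   [ 0.06 -6.6   0.02] [15.   0.1 -8.1]
```

>>> {"op": "play_rows", "data": {
  "rows": [
    [[0,-3.3,0.1],[1,-1,6.5],1],
    [[0,-5,0],[6,0,5],1],
    [[0,-6.6,0],[14.8,0,-8.3],1],
    [[0,-6.6,0],[14.8,0,-8.2],1],
    [[0,-6.6,0],[14.8,0,-8.1],1],
    [[0,-6.6,0],[14.8,0,-8.1],1],
    [[0,-6.6,0],[14.8,0,-8.1],1],
    [[0,-6.6,0],[14.9,0,-8.1],1],
    [[0,-6.6,0],[14.9,0,-8.1],1],
    [[0,-6.6,0],[14.9,0,-8.1],1],
    [[0,-6.6,0],[15,0,-8.1],1],
    [[0,-6.6,0],[15,0,-8.1],1]
  ]
}}

```text
t: 28.78
tcp_pos: [0.5645, -0.0457, 0.3592]
tool_rot: [-0.031, 0.93, 0.018, 0.366]
force: [0.4, -0.1, -1.0]
finger_gap: 0.222
gripper_force: 88.5
```

>>> {"op": "play_rows", "data": {
  "rows": [
    [[0,0,0],[0,0,0],1],
    [[0,0,0],[0,0,0],1],
    [[0,0,0],[0,0,0],1],
    [[0,0,0],[0,0,0],1]
  ]
}}

```text
t: 29.12
tcp_pos: [0.5697, -0.0484, 0.361]
tool_rot: [-0.031, 0.93, 0.016, 0.366]
force: [0.4, 0.2, -1.5]
finger_gap: 0.221
gripper_force: 88.5
```

```bash
python3 - <<'E'
from h import *
print(lipnow(),sense()['force'],sense()['q'].round(2))
look('scene','s15')
a=cv2.imread('pics/s15.png');look('wrist','w15');b=cv2.imread('pics/w15.png')
t=np.hstack([cv2.resize(a[160:340,150:420],(400,267)),cv2.resize(b,(400,300))[:267]]);cv2.imwrite('pics/m15.png',t)
E
```

```text
(array([595.7, -45.1, 215.8]), array([  1.9, -62.8,   2.1])) [ 0.39696138  0.19075578 -1.45628645] [-0.47  0.12  1.94  0.76  0.54 -2.67]
```

View pics/m15.png

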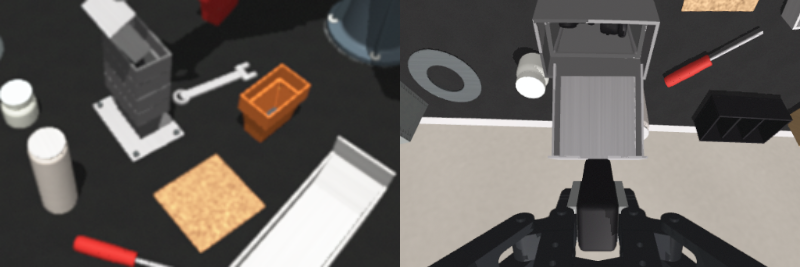

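The left half shows the scoop tipped over the stack, with no plugs on the bench or in the tray; the right half shows the pan empty and dark plugs inside the tub at (595,25).

```bash
python3 - <<'E'
from h import *
W=[(595,-46,222,-60)]
for i in range(10): W.append((592,-48,222+8*(i+1),-60+6*(i+1)))
i=plan([(*tool(w[:3],2.4,w[3]),1) for w in W])
plan([(*tool((501.9,156.2,110),8,0),9),(*tool((501.9,156.2,20),8,0),4)],i)
E
```

```text
# 1 rows, |d| 10.6 rot 3.23
   [1.59 2.8  0.32] [-10.4   1.9  -1.1]
# 1 rows, |d| 15.5 rot 6.0
   [-0.06  6.   -0.02] [-15.3  -2.    0.9]
# 1 rows, |d| 17.2 rot 6.0
   [-0.06  6.   -0.02] [-17.   -0.2   2.4]
# 1 rows, |d| 16.4 rot 6.0
   [-0.06  6.   -0.02] [-16.3  -0.1   2. ]
# 1 rows, |d| 15.6 rot 6.0
   [-0.06  6.   -0.02] [-15.6  -0.1   1.6]
# 1 rows, |d| 14.8 rot 6.0
   [-0.06  6.   -0.02] [-14.8  -0.1   1.4]
# 1 rows, |d| 14.0 rot 6.0
   [-0.06  6.   -0.02] [-13.9  -0.1   1.2]
# 1 rows, |d| 13.2 rot 6.0
   [-0.06  6.   -0.02] [-13.1  -0.1   1.1]
# 1 rows, |d| 12.3 rot 6.0
   [-0.06  6.   -0.02] [-12.3  -0.1   1. ]
# 1 rows, |d| 11.5 rot 6.0
   [-0.06  6.   -0.02] [-11.4  -0.1   1.1]
# 1 rows, |d| 10.7 rot 6.0
   [-0.06  6.   -0.02] [-10.6  -0.1   1.3]
# 9 rows, |d| 33.6 rot 0.62
   [ 0.21 -0.   -0.59] [ 1.1 24.5 23.1]
   [ 0.21 -0.   -0.59] [ 0.9 24.5 23. ]
   [ 0.21 -0.   -0.59] [ 0.6 24.6 22.9]
   [ 0.21 -0.   -0.59] [ 0.4 24.7 22.8]
   [ 0.21 -0.   -0.59] [ 0.1 24.8 22.7]
   [ 0.21 -0.   -0.59] [-0.1 24.9 22.6]
   [ 0.21 -0.   -0.59] [-0.4 25.  22.5]
   [ 0.21 -0.   -0.59] [-0.7 25.1 22.4]
   [ 0.21 -0.   -0.59] [-0.9 25.1 22.3]
# 4 rows, |d| 22.5 rot 0.0
   [0. 0. 0.] [-7.6  0.  21.2]
```

>>> {"op": "play_rows", "data": {
  "rows": [
    [[0.8,2.8,0],[-10,1,-3],1],
    [[0,6,0],[-15.5,-1,0],1],
    [[0,6,0],[-17,0,2],1],
    [[0,6,0],[-16.3,0,2],1],
    [[0,6,0],[-15.6,0,1.6],1],
    [[0,6,0],[-14.8,0,1.4],1],
    [[0,6,0],[-14,0,1.2],1],
    [[0,6,0],[-13,0,1],1],
    [[0,6,0],[-12.3,0,1],1],
    [[0,6,0],[-11.5,0,1],1],
    [[0,6,0],[-10.6,0,1.3],1],
    [[0,0,0],[0,0,0],1]
  ]
}}

```text
t: 30.22
tcp_pos: [0.7079, -0.0378, 0.3831]
tool_rot: [-0.032, 0.986, -0.003, -0.165]
force: [0.3, 0.3, -6.0]
finger_gap: 0.219
gripper_force: 88.3
```

>>> {"op": "play_rows", "data": {
  "rows": [
    [[0,0,0],[0,0,0],1]
  ]
}}

```text
t: 30.3
tcp_pos: [0.705, -0.0379, 0.3875]
tool_rot: [-0.032, 0.986, -0.004, -0.163]
force: [-0.6, 0.0, -1.6]
finger_gap: 0.226
gripper_force: 88.3
```

```bash
python3 - <<'E'
from h import *
print(lipnow(),sense()['force'],sense()['q'].round(2))
i=plan([(*tool((560,60,290),8,0),4),(*tool((501.9,156.2,110),8,0),6)])
E
```

```text
(array([589.6, -44.7, 295.7]), array([ 3.1, -1.1,  0.2])) [-0.55026503  0.01370407 -1.5654954 ] [-0.18  0.72  0.71 -0.08  2.03 -1.84]
# 4 rows, |d| 29.7 rot 1.25
   [ 0.45  0.27 -1.14] [ 4.4 29.2  3.7]
   [ 0.45  0.27 -1.14] [ 3.8 29.3  3.5]
   [ 0.45  0.27 -1.14] [ 3.2 29.4  3.3]
   [ 0.45  0.27 -1.14] [ 2.6 29.5  3. ]
# 6 rows, |d| 35.4 rot 0.0
   [0. 0. 0.] [-3.4 17.3 30.7]
```

>>> {"op": "play_rows", "data": {
  "rows": [
    [[0.4,0.3,-1],[4,24,3],1],
    [[0.5,0.3,-1.2],[4,30,3],1],
    [[0.5,0.3,-1.2],[3,32,3],1],
    [[0.4,0.2,-1.2],[3,32,3],1],
    [[0,0,0],[-3,18,28],1],
    [[0,0,0],[-3.4,17,31],1],
    [[0,0,0],[-3.4,17,31],1],
    [[0,0,0],[-3.4,17,31],1],
    [[0,0,0],[-3.4,17,31],1],
    [[0,0,0],[-3.4,17,31],1],
    [[0,0,0],[0,0,0],1],
    [[0,0,0],[0,0,0],1]
  ]
}}

```text
t: 31.3
tcp_pos: [0.6157, 0.1734, 0.2084]
tool_rot: [-0.075, 0.983, -0.014, -0.169]
force: [0.6, -0.5, -0.8]
finger_gap: 0.222
gripper_force: 88.6
```

```bash
python3 - <<'E'
from h import *
print(lipnow(),sense()['force'])
c,im,d=look('wrist','w16');h=cv2.cvtColor(im,cv2.COLOR_RGB2HSV)
m=((h[...,1]>70)&(h[...,0]>5)&(h[...,0]<25)&(h[...,2]>80)).astype(np.uint8)
n,l,st,ce=cv2.connectedComponentsWithStats(m);print(st[st[:,4]>300])
i=plan([(*tool((501.9,156.2,9),8,0),5)])
E
```

```text
(array([500.1, 155.9, 118.2]), array([ 8.1, -0.3, -0.1])) [ 0.63542235 -0.47234825 -0.80114518]
[[     0      0    512    384 192108]
 [   166      0     72     54   2839]
 [   197    204     41     23    821]
 [   268    205     36     26    840]]
# 5 rows, |d| 22.3 rot 0.11
   [-0.02  0.1   0.  ] [-7.4  0.2 21. ]
```

>>> {"op": "play_rows", "data": {
  "rows": [
    [[0,0.1,0],[-7.5,0,20],1],
    [[0,0.1,0],[-7.5,0.3,22],1],
    [[0,0.1,0],[-7.5,0,22],1],
    [[0,0,0],[-7.5,0,22],1],
    [[0,0,0],[-7,0,18],1],
    [[0,0,0],[0,0,0],1],
    [[0,0,0],[0,0,0],1],
    [[0,0,0],[0,0,0],1]
  ]
}}

```text
t: 32.02
tcp_pos: [0.6192, 0.1725, 0.1]
tool_rot: [-0.073, 0.983, -0.013, -0.169]
force: [0.3, -0.5, -1.5]
finger_gap: 0.224
gripper_force: 88.5
```

```bash
python3 - <<'E'
from h import *
print(lipnow(),sense()['force'])
i=plan([(*tool((501.9,156.2,3),8,0),4)])
E
```

```text
(array([503.7, 155.4,   9.8]), array([ 8. , -0.3, -0.1])) [ 0.34560436 -0.4847625  -1.53641983]
# 4 rows, |d| 1.9 rot 0.08
   [-0.01  0.08 -0.01] [-0.3  0.3  1.8]
```

>>> {"op": "play_rows", "data": {
  "rows": [
    [[0,0.1,0],[-0.3,0.3,1.7],1],
    [[0,0.1,0],[-0.3,0.3,1.7],1],
    [[0,0.1,0],[-0.3,0.2,1.6],1],
    [[0,0,0],[-0.3,0,1.2],1],
    [[0,0,0],[0,0,0],1],
    [[0,0,0],[0,0,0],1]
  ]
}}

```text
t: 32.52
tcp_pos: [0.6165, 0.1738, 0.0926]
tool_rot: [-0.074, 0.982, -0.014, -0.173]
force: [0.5, 0.3, 5.1]
finger_gap: 0.22
gripper_force: 89.6
```

```bash
python3 - <<'E'
from h import *
print(lipnow(),sense()['force'])
E
```

```text
(array([500.2, 156.5,   3.3]), array([ 8. ,  0.2, -0.1])) [0.54645821 0.31387795 5.07479335]
```

>>> {"op": "play_rows", "data": {
  "rows": [
    [[0,0,0],[0,0,0],0.5],
    [[0,0,0],[0,0,0],0.2],
    [[0,0,0],[0,0,0],0],
    [[0,0,0],[0,0,0],0],
    [[0,0,0],[0,0,0],0],
    [[0,0,0],[0,0,-12],0],
    [[0,0,0],[0,0,-25],0],
    [[0,0,0],[0,0,-35],0],
    [[0,0,0],[0,0,-35],0],
    [[0,0,0],[0,0,-35],0],
    [[0,0,0],[0,0,-35],0],
    [[0,0,0],[0,0,-20],0]
  ]
}}

```text
t: 33.52
tcp_pos: [0.6848, 0.1842, 0.2802]
tool_rot: [-0.074, 0.982, -0.013, -0.171]
force: [0.5, 0.2, 0.2]
finger_gap: 0.999
gripper_force: 0.0
```

>>> {"op": "play_rows", "data": {
  "rows": [
    [[0,-4,0],[0,-15,-15],0],
    [[0,-5,0],[0,-30,-15],0],
    [[0,-5,0],[0,-35,-15],0],
    [[0,-5,0],[0,-35,0],0],
    [[0,0,0],[0,-35,0],0],
    [[0,0,0],[0,-15,0],0],
    [[0,0,0],[0,0,0],0],
    [[0,0,0],[0,0,0],0],
    [[0,0,0],[0,0,0],0]
  ]
}}

```text
t: 34.27
tcp_pos: [0.7196, 0.0241, 0.3185]
tool_rot: [-0.076, 0.997, -0.001, -0.01]
force: [-0.2, 0.6, 0.2]
finger_gap: 0.996
gripper_force: 0.0
```

```bash
python3 - <<'E'
from h import *
s=sense();print(s['tcp_pos'],s['force'])
c,im,d=look('wrist','w17');P=np.load('pics/w17.npz')['P']
b=(np.hypot(P[...,0]-.546,P[...,1]-.164)<.075)&(P[...,2]>.012)&(P[...,2]<.045)&(P[...,0]<.59)
if b.sum()>100: print(cv2.minAreaRect((P[b]*1000)[:,:2].astype(np.float32)))
try: print(rim(c,im,P,(.568,-.049),.212,(.2,.23)))
except Exception as e: print(e)
t=get_calibration('top');ti,td=snapshot('top');TP=pts(t,td);print(rim(t,ti,TP,(.568,-.049),.212,(.2,.23)))
look('scene','s17');a=cv2.imread('pics/s17.png')
cv2.imwrite('pics/m17.png',np.hstack([cv2.resize(a,(400,300)),cv2.resize(im[:,:,::-1],(400,300))]))
E
```

```text
[0.71955019 0.02410825 0.31851496] [-0.15009101  0.55360594  0.18754802]
((545.5140991210938, 162.5482177734375), (89.9684829711914, 85.62699890136719), 8.261473655700684)
(array([591. , -47.8]), (113.8, 32.6), 97.6, np.float64(0.2119))
(array([565. , -48.7]), (111.8, 68.5), 92.6, np.float64(0.211))
```

View pics/m17.png

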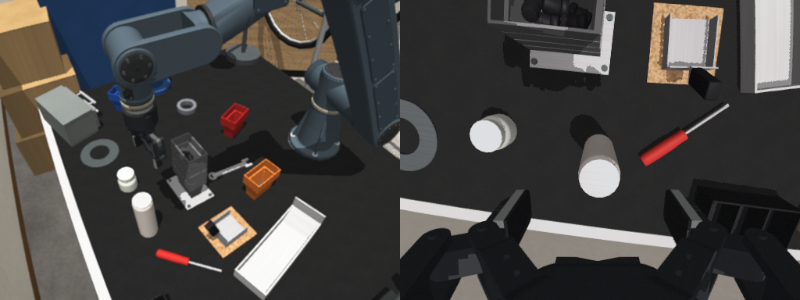

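The stack stands straight with its rim at 0.212 m and the plugs inside. The tray is empty, and the scoop stands on the mat within 2 mm of its centre. Everything else on the bench is where it was.

```bash
python3 -c "
from station import *
print(sign_off())"
```

```text
the job is handed in; nothing more can be done
None
```

The job is handed in: the three loose tubs are nested fully home in the base tub, all five plugs were scooped into the top tub, and the scoop stands upright on the middle of its mat, with nothing else moved.

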